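# Lid the clay tea caddies and put them away under the stand

### The arm

A 6-joint arm with a two-finger parallel gripper is mounted at the origin on the work surface. World frame = base frame: x ahead of the robot, y to its left, z up, the work surface at z = 0. Lengths are in m, angles in rad, forces in N, time in s.
With the tool pointing down it reaches from about 0.35 to 0.975 m from the base axis. Payload 4.9 kg.
Tool frame: the origin (TCP) lies on the front face of the gripper's body, between the roots of the fingers; the fingertips stand ctrl.finger_overhang ahead of it and the grasp point (between the pads) lies 54 mm ahead of it (ctrl.finger_overhang is the distance from the TCP to the fingertips, in m); z points along the fingers, y is the line along which they close (so a half turn about z gives the same grasp; the last joint's range is limited). The gripper opens to 85 mm and grips with 20 to 120 N. Pads are 22 mm wide; open, the fingers measure 114 mm over their backs; the gripper's body (76 mm by 85 mm) begins 54 mm behind the grasp point. The pads swing forward as they close: fully open they stand 13 mm farther back than shut.
Start: joints at [-1.393, 0.053, 1.613, -0, 1.476, -0.119], TCP at [0.183, -0.598, 0.304] pointing down, gripper open.
Joint ranges: [-3.01, 3.01], [-1.01, 2.22], [0.06, 2.58], [-1.02, 4.17], [0.09, 2.62], [-3.14, 3.14]. Speed limits (rad/s): [2.57, 2.57, 3.14, 3.14, 3.14, 3.14].

### API

Orientations are given as a rotation vector (axis times angle).
In Python, from station import ctrl, vision gives the robot as it stands. The module is installed in compiled form; this text tells all that it offers.
- The arm moves only by the tool drive_tool, never from a script. Its argument "rows" is a list of rows, each a list of 2 entries, a list of its own where there are three numbers: the shift along the tool's x, y, z in m, then the turn about the tool's z in rad. A call has 1 to 10 rows; each row shifts and turns the commanded pose from where the row before left it, along the tool's axes as they then stand; what a row does not reach is not made up. A row lasts 1/10 s, in which the tool goes at most 50 mm and 8.59 degrees, less where a joint would pass 70% of its speed; a pose out of reach is approached as far as the arm can. A call with a gripper value outside its range is refused whole. "jaw" is the closure, from 0 (fully open) to 1 (shut), set as the call begins (left out, the last holds). The fingers move at their own pace and stop on an object; "grip_force" is the grip in N (left out, the last holds). Time passes only in rows, so rows that do not move let the fingers close. It gives the time, the measured TCP pose, the force, the opening and the grip force at its end, in the units of the state.
- ctrl.get_obs(): the state, without advancing time (a new reading comes with each control period).
- vision.get_image(name): name is "scene" or "top" or "wrist"; returns a dict with "image" (480x640x3 uint8, blue, green, red), "vertical_fov" (degrees; the focal length in pixels is half the picture's height over the tangent of half this angle, whatever the lens; pixels are square), "cx", "cy" (the principal point, pixels), "R" (3x3) and "t" (3): a world point X has camera coordinates R X + t. Camera axes: x right, y down, z forward; pixel columns grow to the right and rows downward; lengths in m; the calibration is good to about 2 mm. A picture is of the moment at which its call begins. There is no depth.
- ctrl.finish_job(): hands the job in; it is judged then, once.
The state is a dict: "t": time; "q": joint angles; "dq": joint speeds; "effort": joint torques, N m; "tool_pos": TCP position; "tool_rot": TCP orientation; "contact_force": force on the tool from outside, world axes, zero at the start; "wrist_torque": the same for the moment, N m; "opening": finger opening in m; "grip_force": force on a finger pad.
Only numpy, scipy, OpenCV 4.12 (cv2) and the standard library are available. Lean on these libraries where they do the work, as an engineer would, in place of code of your own. Each camera call takes 0.05 s, during which the arm holds its last target. There are 200 camera calls.

### The job

The two or three clay tea caddies on the table are standing open: find each one's own lid by trying (they look alike, but a lid drops fully home only on the caddie it was made for) and close every caddie, then slide each closed caddie upright into a bay of the low wooden stand, one to a bay, until it is wholly under the board. A lid that fits none of the caddies is left standing upright on the table, and the other teaware stays where it is.

Things in the scene. Friction and masses are not known exactly. Their poses are not given: they have to be found in the camera images.
- caddie_a: open pale buff clay tea caddie, 0.26 kg: round body 60 mm wide, 41 mm high, then a narrower neck; rim 54 mm up, its outer edge bevelled 1.5 mm. Mouth 29, 33.5 or 38 mm wide (not told which), neck 8 mm wider than its mouth; otherwise all alike. Origin: centre of the underside, z up. May be absent (None).
- caddie_b: open pale buff clay tea caddie, 0.26 kg: round body 60 mm wide, 41 mm high, then a narrower neck; rim 54 mm up, its outer edge bevelled 1.5 mm. Mouth 29, 33.5 or 38 mm wide (not told which), neck 8 mm wider than its mouth; otherwise all alike. Origin: centre of the underside, z up. May be absent (None).
- caddie_c: open pale buff clay tea caddie, 0.26 kg: round body 60 mm wide, 41 mm high, then a narrower neck; rim 54 mm up, its outer edge bevelled 1.5 mm. Mouth 29, 33.5 or 38 mm wide (not told which), neck 8 mm wider than its mouth; otherwise all alike. Origin: centre of the underside, z up. May be absent (None).
- lid_a: pale buff clay lid, 60 g, 58 mm wide. Knob 18 mm wide, 17 tall, on a 5 mm disc; below it a 9 mm deep plug (into the mouth) and rim (round the neck), 1 mm play each, bevelled. Origin: centre of its underside, z up; on the table disc top 14, knob top 31 mm. Home: origin 45 mm above the caddie's; on a wrong neck about 9 mm higher. Lies loose on the caddie. Letters tell nothing of which fits which.
- lid_b: pale buff clay lid, 60 g, 58 mm wide. Knob 18 mm wide, 17 tall, on a 5 mm disc; below it a 9 mm deep plug (into the mouth) and rim (round the neck), 1 mm play each, bevelled. Origin: centre of its underside, z up; on the table disc top 14, knob top 31 mm. Home: origin 45 mm above the caddie's; on a wrong neck about 9 mm higher. Lies loose on the caddie. Letters tell nothing of which fits which.
- lid_c: pale buff clay lid, 60 g, 58 mm wide. Knob 18 mm wide, 17 tall, on a 5 mm disc; below it a 9 mm deep plug (into the mouth) and rim (round the neck), 1 mm play each, bevelled. Origin: centre of its underside, z up; on the table disc top 14, knob top 31 mm. Home: origin 45 mm above the caddie's; on a wrong neck about 9 mm higher. Lies loose on the caddie. Letters tell nothing of which fits which.
- stand: low wooden stand, fixed, open front to the robot (its -x): 3 bays 84 mm wide, 94 apart, under a board (underside 81, top 91 mm up) that reaches 60 mm to front and back, 153 to each side. A back rail, 20 mm high, stops things 52 mm behind the origin. Cups up to 55 mm tall on the board, 7 mm or more behind the origin. Origin: centre at table height, x front to back, y left seen from the robot, z up.
- bay_a (a point): the middle of the right-hand bay's entrance (as the robot sees it), at table height under the front edge of the board; axes as the stand's, the bay runs from here along its x for 112 mm.
- bay_b (a point): the middle of the middle bay's entrance (as the robot sees it), at table height under the front edge of the board; axes as the stand's, the bay runs from here along its x for 112 mm.
- bay_c (a point): the middle of the left-hand bay's entrance (as the robot sees it), at table height under the front edge of the board; axes as the stand's, the bay runs from here along its x for 112 mm.
- cup_right: a white tea cup, 68 mm wide, 45 mm tall; it does not belong to the job and is to be left alone. Origin: centre of the underside.
- cup_left: a white tea cup, 68 mm wide, 45 mm tall; it does not belong to the job and is to be left alone. Origin: centre of the underside.
- sniff_cup: a small pale green cup, 36 mm wide, 40 mm tall; it does not belong to the job and is to be left alone. Origin: centre of the underside.
- tea_pet: a little clay toad, 30 mm wide, 34 mm tall; it does not belong to the job and is to be left alone. Origin: centre of the underside.
- clay_pot: a clay teapot with side handle and spout, 84 mm wide (140 mm over both), 62 mm tall; it does not belong to the job and is to be left alone. Origin: centre of the underside.
- tea_scoop: a wooden tea scoop lying flat, 130 mm long, 34 mm wide, 12 mm tall, along its x; it does not belong to the job and is to be left alone. Origin: centre of the underside.
Not all that is in view belongs to the job. Leave any red look-alike of the lid_c alone. Leave any green look-alike of the caddie_b alone.

How it is judged:
At the end, for the whole second after the job is handed in: Every caddie wears its own lid fully home (lid 42 to 47.5 mm above the caddie's foot, axes within 4 mm, 0.1 rad) and stands upright (0.1 rad) in a bay, at most 2 mm out in front of the board; a lid without a caddie stands upright on the table (0.15 rad); all at rest (((z of lid_a in the frame of caddie_a between 0.042 and 0.0475 m and horizontal distance between lid_a and caddie_a below 0.004 m and angle between the z axis of lid_a and the z axis of caddie_a, either way round below 0.1 rad) or (z of lid_b in the frame of caddie_a between 0.042 and 0.0475 m and horizontal distance between lid_b and caddie_a below 0.004 m and angle between the z axis of lid_b and the z axis of caddie_a, either way round below 0.1 rad) or (z of lid_c in the frame of caddie_a between 0.042 and 0.0475 m and horizontal distance between lid_c and caddie_a below 0.004 m and angle between the z axis of lid_c and the z axis of caddie_a, either way round below 0.1 rad)) and x of caddie_a in the frame of stand between -0.032 and 0.05 m and y of caddie_a in the frame of stand between -0.13 and 0.13 m and height (world z) of each of caddie_a, caddie_b, caddie_c below 0.008 m and angle between each of caddie_a, caddie_b, caddie_c's own z axis and vertical below 0.1 rad and linear speed of each of caddie_a, caddie_b, caddie_c, lid_a, lid_b, lid_c below 0.02 m/s and ((z of lid_a in the frame of caddie_b between 0.042 and 0.0475 m and horizontal distance between lid_a and caddie_b below 0.004 m and angle between the z axis of lid_a and the z axis of caddie_b, either way round below 0.1 rad) or (z of lid_b in the frame of caddie_b between 0.042 and 0.0475 m and horizontal distance between lid_b and caddie_b below 0.004 m and angle between the z axis of lid_b and the z axis of caddie_b, either way round below 0.1 rad) or (z of lid_c in the frame of caddie_b between 0.042 and 0.0475 m and horizontal distance between lid_c and caddie_b below 0.004 m and angle between the z axis of lid_c and the z axis of caddie_b, either way round below 0.1 rad)) and x of caddie_b in the frame of stand between -0.032 and 0.05 m and y of caddie_b in the frame of stand between -0.13 and 0.13 m and ((z of lid_a in the frame of caddie_c between 0.042 and 0.0475 m and horizontal distance between lid_a and caddie_c below 0.004 m and angle between the z axis of lid_a and the z axis of caddie_c, either way round below 0.1 rad) or (z of lid_b in the frame of caddie_c between 0.042 and 0.0475 m and horizontal distance between lid_b and caddie_c below 0.004 m and angle between the z axis of lid_b and the z axis of caddie_c, either way round below 0.1 rad) or (z of lid_c in the frame of caddie_c between 0.042 and 0.0475 m and horizontal distance between lid_c and caddie_c below 0.004 m and angle between the z axis of lid_c and the z axis of caddie_c, either way round below 0.1 rad)) and x of caddie_c in the frame of stand between -0.032 and 0.05 m and y of caddie_c in the frame of stand between -0.13 and 0.13 m and (height (world z) of lid_a below 0.006 m or height (world z) of lid_a between 0.04 and 0.05 m) and angle between each of lid_a, lid_b, lid_c's own z axis and vertical below 0.15 rad and (height (world z) of lid_b below 0.006 m or height (world z) of lid_b between 0.04 and 0.05 m) and (height (world z) of lid_c below 0.006 m or height (world z) of lid_c between 0.04 and 0.05 m)); the robot touches nothing.
It fails at once if other teaware is shoved more than 8 cm from where it stood (distance of any of cup_right, cup_left, sniff_cup, tea_pet, clay_pot, tea_scoop from where it was at the start of the episode above 0.08 m).
It fails at once if a cup, the toad or the teapot is knocked over (angle between any of cup_right, cup_left, sniff_cup, tea_pet, clay_pot's own z axis and vertical above 0.7 rad).
Of caddie_a, caddie_b, caddie_c only 2 to 3 are there at a start; the rules pass over those that are not, and their reading is None.
At some moment in a run one of caddie_a, caddie_b, caddie_c, lid_a, lid_b, lid_c may be knocked a few centimetres aside while the robot is not near it.
Once in a run the grip may slacken for a moment while it holds something.
It also fails if it takes over 210 s, if anything falls off the work surface, if the arm or the gripper's body presses on something with over 40 N, if the wrist force passes 120 N, or if a joint passes its speed limit or range.

## Working session

There is one attempt and no reset: what is moved stays moved. The work goes in short steps, Python scripts to look and compute and a tool call to move; the robot and the scene stay as the last step left them, time stands still between calls to the robot, and variables do not carry over. Pictures are saved under pics/ and viewed, at most 14 in all, crops included, and the job is handed in when it is done.

Besides the shell and the picture viewer there is one more tool, called after ">>>" by a JSON object that holds its "name" and its "arguments". drive_tool: Moves the arm, as the interface text tells. Its arguments: {"type":"object","properties":{"rows":{"type":"array","items":{"type":"array"}},"jaw":{"type":"number"},"grip_force":{"type":"number"}},"required":["rows"]}

```bash
mkdir -p pics
cat > h.py <<'E'
import numpy as np, cv2
from station import ctrl, vision
from scipy.spatial.transform import Rotation as Ro
def get(n,save=None):
    d=vision.get_image(n)
    if save: cv2.imwrite('pics/'+save,d['image'])
    return d
def px2w(d,u,v,z):
    f=240/np.tan(np.radians(d['vertical_fov'])/2)
    r=d['R'].T@np.array([(u-d['cx'])/f,(v-d['cy'])/f,1.]); c=-d['R'].T@d['t']
    return c+r*(z-c[2])/r[2]
def w2px(d,X):
    f=240/np.tan(np.radians(d['vertical_fov'])/2)
    p=d['R']@np.array(X)+d['t']; return np.array([d['cx']+f*p[0]/p[2],d['cy']+f*p[1]/p[2]])
E
python3 - <<'E'
from h import *
import pickle
for n in ('top','scene'):
    d=get(n,n+'0.png'); pickle.dump(d,open(n+'0.pkl','wb'))
    print(n,d['vertical_fov'],d['cx'],d['cy'],-d['R'].T@d['t'],d['R'].round(2).tolist())
o=ctrl.get_obs();print({k:np.round(v,3) for k,v in o.items()},ctrl.finger_overhang)
print(Ro.from_rotvec(o['tool_rot']).as_matrix().round(3))
E
```

```text
top 54.40459651154892 319.2143486794849 233.736392165973 [0.32569755 0.04389124 1.05178217] [[-0.01, -1.0, 0.03], [-0.98, 0.0, -0.18], [0.18, -0.03, -0.98]]
scene 43.04545882460497 321.4586273364696 235.7035216445004 [1.35369456 0.08191256 0.93285921] [[-0.08, 1.0, 0.02], [0.7, 0.07, -0.71], [-0.71, -0.04, -0.71]]
{'t': np.float64(0.1), 'q': array([-1.393,  0.053,  1.614, -0.   ,  1.476, -0.119]), 'dq': array([ 0.   , -0.001, -0.003,  0.   ,  0.   , -0.   ]), 'effort': array([ 2.0000e-03, -3.9490e+01, -3.7136e+01,  0.0000e+00,  4.0000e-03,
       -0.0000e+00]), 'tool_pos': array([ 0.183, -0.597,  0.303]), 'tool_rot': array([-3.105, -0.464,  0.   ]), 'contact_force': array([-0.149,  0.402, -0.19 ]), 'wrist_torque': array([-0.053, -0.019, -0.02 ]), 'grip_force': np.float64(0.0), 'opening': np.float64(0.085)} 0.0726
[[ 0.956  0.292 -0.   ]
 [ 0.292 -0.956  0.002]
 [ 0.    -0.002 -1.   ]]
```

View pics/top0.png

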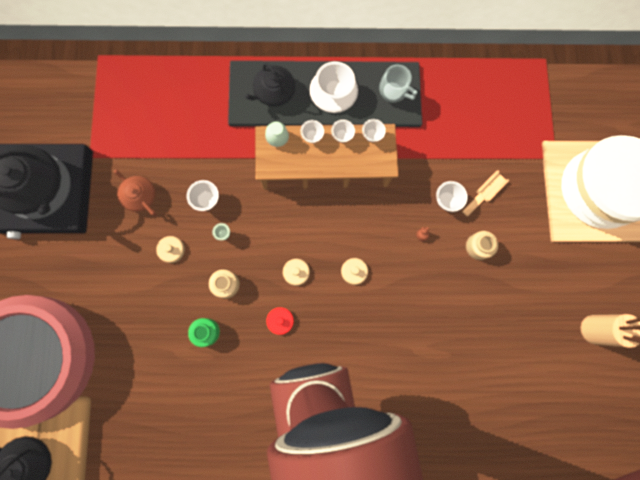

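View pics/scene0.png

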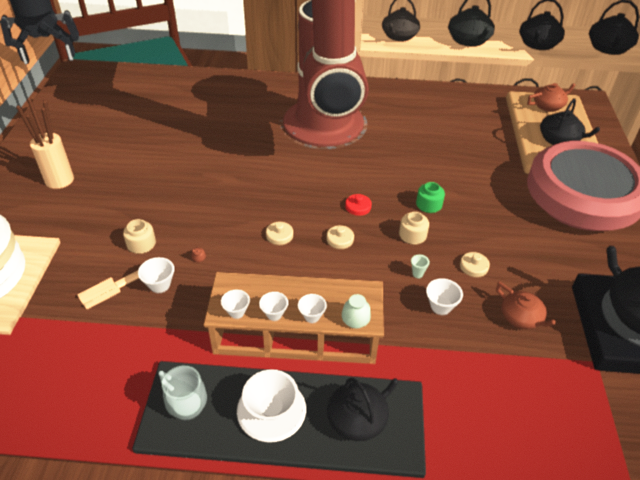

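The top view shows two caddies at px (224,284) and (483,245). Buff lids are at (170,250), (296,272) and (355,271). The red lid and the green caddie are decoys, and the stand front is at row ~180, columns 255–398. I'll enlarge these.

Run:
```python
from h import *
import pickle
d=pickle.load(open('top0.pkl','rb')); im=d['image']
T=[]
for (u,v) in [(224,284),(483,245),(170,250),(296,272),(355,271)]:
    c=cv2.resize(im[v-22:v+22,u-22:u+22],(264,264),interpolation=cv2.INTER_CUBIC);T.append(c)
T.append(cv2.resize(im[110:198,245:410],(264,141))); 
T[5]=cv2.copyMakeBorder(T[5],0,123,0,0,cv2.BORDER_CONSTANT)
cv2.imwrite('pics/crop0.png',np.vstack([np.hstack(T[:3]),np.hstack(T[3:])]))
cv2.imwrite('pics/st.png',cv2.resize(im[110:200,245:410],None,fx=4.8,fy=4.8,interpolation=cv2.INTER_CUBIC))
```

```text
(no output)
```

View pics/crop0.png

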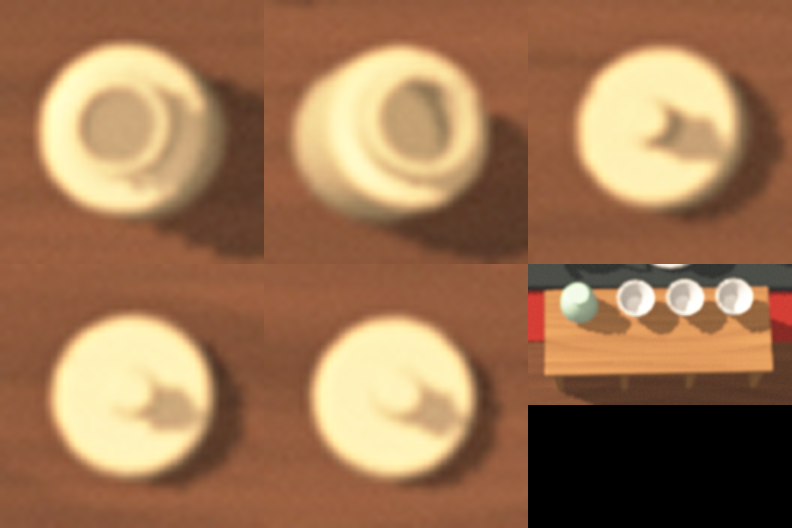

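View pics/st.png

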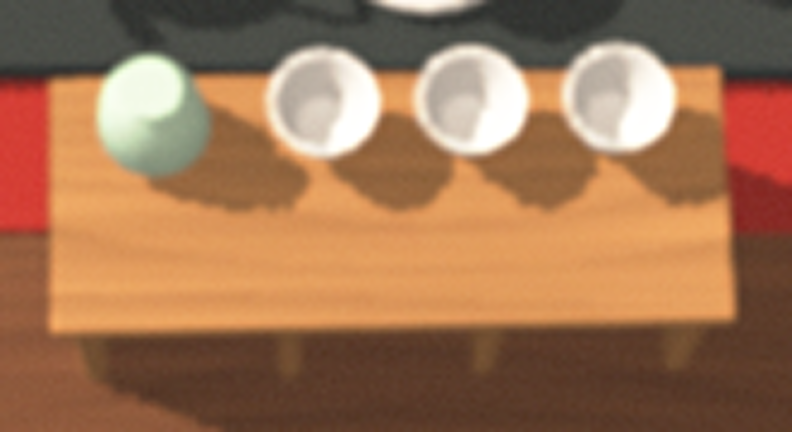

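The mouths look like about 29 mm (left caddie) and 33.5 mm (right caddie). The lids look identical. Next, positions.

Run:
```python
from h import *
import pickle
d=pickle.load(open('top0.pkl','rb'))
for n,u,v,z in [('cL rim',221.7,282.7,.054),('cR rim',486.5,243.3,.054),('L1',170,249.3,.012),('L2',296,272,.012),('L3',354.3,271,.012),
 ('SFl',255.4,178.8,.091),('SFr',398.1,176.3,.091),('SBl',255.4,126,.091),('SBr',395.4,124,.091),('red',280,321,.01),('green',203,333,.03),('sniff',221,232,.02),('cupL',202,195,.04),('pot',136,193,.04),('cupR',452,197,.04),('toad',424,235,.02)]:
    print(n,px2w(d,u,v,z).round(4)[:2])
d=pickle.load(open('scene0.pkl','rb'))
for n,u,v,z in [('cL rim',414,220,.054),('cR rim',138,229,.054),('L1',475,265,.012),('L2',340.5,237.5,.012),('L3',280,233,.012)]:
    print(n,px2w(d,u,v,z).round(4)[:2])
```

```text
cL rim [0.4035 0.2236]
cR rim [ 0.4865 -0.3498]
L1 [0.4818 0.3482]
L2 [0.4297 0.0671]
L3 [ 0.4314 -0.0631]
SFl [0.6211 0.1521]
SFr [ 0.627  -0.1537]
SBl [0.7406 0.1542]
SBr [ 0.7465 -0.1523]
red [0.3226 0.102 ]
green [0.2988 0.2643]
sniff [0.5193 0.2347]
cupL [0.5993 0.2755]
pot [0.6039 0.421 ]
cupR [ 0.5946 -0.2844]
toad [ 0.5113 -0.2219]
cL rim [0.4122 0.2221]
cR rim [ 0.4956 -0.343 ]
L1 [0.4897 0.3502]
L2 [0.4375 0.0704]
L3 [ 0.4367 -0.0596]
```

>>> {"name": "drive_tool", "arguments": {"rows": [[[0, 0, 0], 0.148], [[0, 0, 0], 0.148], [[0.018, -0.036, 0], 0], [[0.018, -0.036, 0], 0], [[0.018, -0.036, 0], 0], [[0.018, -0.036, 0], 0], [[0.018, -0.036, 0], 0], [[0.018, -0.036, 0], 0], [[0.018, -0.036, 0], 0], [[0.018, -0.036, 0], 0]], "jaw": 0.5}}

```text
t: 1.1
tool_pos: [0.3268, -0.3079, 0.3034]
tool_rot: [-3.141, -0.001, 0.0]
contact_force: [0.9, -1.1, 0.3]
opening: 0.0421
grip_force: 0.0
```

>>> {"name": "drive_tool", "arguments": {"rows": [[[0.018, -0.036, 0.015], 0], [[0.018, -0.036, 0.015], 0], [[0.018, -0.036, 0.015], 0], [[0.018, -0.036, 0.015], 0], [[0.018, -0.036, 0.015], 0], [[0.018, -0.036, 0.015], 0], [[0, 0, 0.015], 0], [[0, 0, 0], 0]]}}

```text
t: 1.9
tool_pos: [0.4331, -0.0918, 0.1961]
tool_rot: [-3.14, -0.006, 0.008]
contact_force: [-0.1, -0.4, -0.4]
opening: 0.0429
grip_force: 0.0
```

Run:
```python
from h import *
import pickle
d=get('wrist','w1.png'); o=ctrl.get_obs(); d['o']=o
pickle.dump(d,open('w1.pkl','wb'))
print(o['t'],o['tool_pos'],o['tool_rot'],-d['R'].T@d['t'],d['R'].round(3).tolist(),d['vertical_fov'])
for n,X in [('L3',[.433,-.062,.014]),('L2',[.433,.068,.014])]: print(n,w2px(d,X))
```

```text
1.95 [ 0.43358452 -0.09274231  0.19751946] [-3.14053456e+00 -3.03851768e-03  4.95726990e-03] [ 0.50771267 -0.09106403  0.26493348] [[0.003, -1.0, -0.003], [-0.955, -0.004, 0.298], [-0.298, 0.002, -0.955]] 61.162904973020304
L3 [273.71487577 232.28769097]
L2 [ 72.29101001 231.48247826]
```

View pics/w1.png

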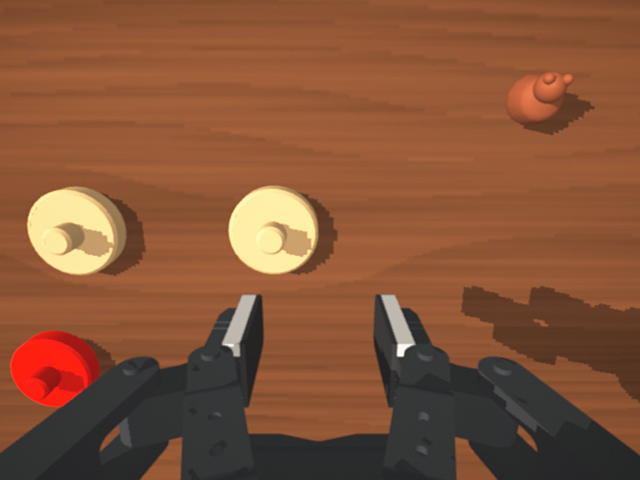

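The wrist view shows lid L3's disc at (273.5,229.5) with its knob top at (270,238). L2's knob top is at (54,239), and the red decoy is lower left.

Run:
```python
from h import *
import pickle
d=pickle.load(open('w1.pkl','rb'))
for u,v,z in [(273,229,.014),(270,238,.031),(55,238,.031),(70,230,.014)]: print(px2w(d,u,v,z).round(4))
for z in (.125,.13,.135):print(z,px2w(d,317,296,z).round(4))
```

```text
[ 0.4352 -0.0616  0.014 ]
[ 0.4345 -0.0616  0.031 ]
[0.4339 0.0684 0.031 ]
[0.434  0.0693 0.014 ]
0.125 [ 0.441  -0.0905  0.125 ]
0.13 [ 0.4434 -0.0905  0.13  ]
0.135 [ 0.4458 -0.0905  0.135 ]
```

>>> {"name": "drive_tool", "arguments": {"rows": [[[0.001, -0.016, 0.01], 0], [[0, -0.015, 0.02], 0], [[0, 0, 0.03], 0], [[0, 0, 0.03], 0], [[0, 0, 0.019], 0], [[0, 0, 0], 0], [[0, 0, 0], 0]]}}

```text
t: 2.65
tool_pos: [0.4358, -0.0633, 0.0909]
tool_rot: [3.141, -0.001, 0.002]
contact_force: [-0.1, 0.3, 0.5]
opening: 0.0426
grip_force: 0.0
```

>>> {"name": "drive_tool", "arguments": {"rows": [[[0, 0, 0], 0], [[0, 0, 0], 0], [[0, 0, 0], 0], [[0, 0, 0], 0], [[0, 0, 0], 0], [[0, 0, 0], 0]], "jaw": 1.0, "grip_force": 50}}

```text
t: 3.25
tool_pos: [0.4368, -0.0631, 0.092]
tool_rot: [3.14, 0.001, 0.005]
contact_force: [-1.4, -1.5, 6.7]
opening: 0.0152
grip_force: 48.8
```

>>> {"name": "drive_tool", "arguments": {"rows": [[[0, 0, -0.02], 0], [[0, 0, -0.03], 0], [[0, 0, -0.03], 0], [[0, -0.03, -0.02], 0], [[0, -0.035, 0], 0], [[0, -0.035, 0], 0], [[0, -0.035, 0], 0], [[0, -0.03, 0], 0], [[0, 0, 0], 0], [[0, 0, 0], 0]]}}

```text
t: 4.25
tool_pos: [0.4351, 0.1029, 0.1901]
tool_rot: [3.141, 0.004, 0.0]
contact_force: [-1.0, 0.2, -0.5]
opening: 0.0158
grip_force: 49.0
```

Run:
```python
from h import *
import pickle
d=get('wrist','w2.png'); o=ctrl.get_obs(); d['o']=o
pickle.dump(d,open('w2.pkl','wb'))
print(o['t'],o['tool_pos'],o['tool_rot'],o['opening'],o['grip_force'])
print(w2px(d,[.408,.224,.054]))
```

```text
4.3 [0.43520066 0.10233248 0.19004582] [3.14120129e+00 1.88366439e-03 4.29335585e-04] 0.015447869118985642 49.027050733566284
[101.60768465 303.4612358 ]
```

View pics/w2.png

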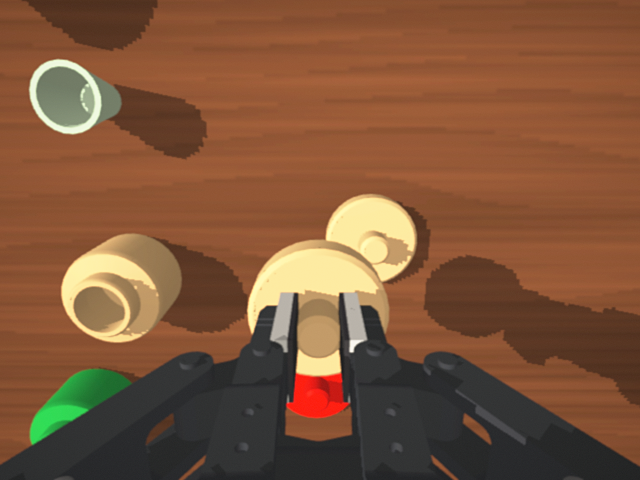

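The lid is held level. The caddie's mouth is centred at (100,309) and its neck at (103,307). The held disc spans columns 247–388 with its top edge near row 248.

```bash
cat >> h.py <<'E'
def ring(d,c,r,z):
    a=np.linspace(0,2*np.pi,73); p=np.array([w2px(d,[c[0]+r*np.cos(t),c[1]+r*np.sin(t),z]) for t in a])
    return p.min(0).round(1),p.max(0).round(1)
def draw(im,d,c,r,z,col=(255,0,0)):
    a=np.linspace(0,2*np.pi,73); p=np.array([w2px(d,[c[0]+r*np.cos(t),c[1]+r*np.sin(t),z]) for t in a])
    cv2.polylines(im,[np.round(p*16).astype(np.int32)],True,col,1,cv2.LINE_AA,4)
E
python3 - <<'E'
from h import *
import pickle
d=pickle.load(open('w2.pkl','rb')); t=d['o']['tool_pos']
for u,v in [(100,309),(103,307)]: print(px2w(d,u,v,.054).round(4))
print(ring(d,t,.029,t[2]-.078))
c=px2w(d,100,309,.054)
im=d['image'].copy(); draw(im,d,t,.029,t[2]-.078); draw(im,d,t,.009,t[2]-.061)
for r,z in((.0145,.054),(.0185,.051),(.03,.041)): draw(im,d,c,r,z)
cv2.imwrite('pics/w2d.png',cv2.resize(im[220:400,40:410],None,fx=2.1,fy=2.1,interpolation=cv2.INTER_CUBIC))
E
```

```text
[0.4046 0.2254 0.054 ]
[0.4058 0.2236 0.054 ]
(array([248.7, 238. ]), array([393.7, 369.7]))
```

View pics/w2d.png

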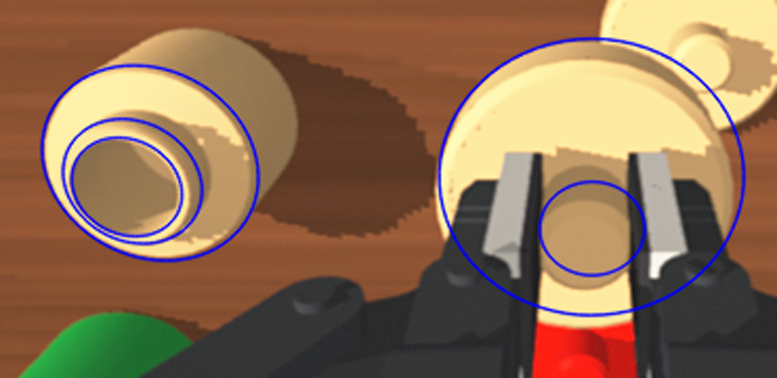

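Run:
```python
from h import *
import pickle
from scipy.optimize import least_squares as LS
d=pickle.load(open('w2.pkl','rb')); t=d['o']['tool_pos']
f=lambda p:np.r_[ring(d,p,.029,p[2])]-np.r_[249.5,247.1,389,375.7] if 0 else np.array([*ring(d,p,.029,p[2])]).ravel()-np.array([249.5,247.1,389,375.7])
r=LS(f,[t[0],t[1],t[2]-.08],diff_step=1e-2); print(r.x-t,r.fun)
```

```text
[-0.00512293  0.00075121 -0.08157739] [-0.6  0.7  0.6 -0.8]
```

>>> {"name": "drive_tool", "arguments": {"rows": [[[-0.005, -0.03, 0], 0], [[-0.01, -0.03, 0], 0], [[-0.01, -0.03, 0], 0], [[0, -0.03, 0], 0], [[0, -0.0015, 0.01], 0], [[0, 0, 0.01], 0], [[0, 0, 0.007], 0], [[0, 0, 0], 0], [[0, 0, 0], 0]]}}

```text
t: 5.2
tool_pos: [0.4102, 0.2231, 0.1624]
tool_rot: [3.141, -0.001, -0.001]
contact_force: [-0.3, -0.8, -0.2]
opening: 0.0154
grip_force: 49.2
```

Run:
```python
from h import *
import pickle
d=get('wrist'); o=ctrl.get_obs(); d['o']=o;t=o['tool_pos']
pickle.dump(d,open('w3.pkl','wb'))
print(o['t'],t)
im=d['image'].copy(); im0=im.copy()
draw(im,d,t+[-.005,.0008,0],.029,t[2]-.0816)
for r,z in((.0185,.051),(.03,.041),(.03,0)): draw(im,d,(.405,.2247),r,z)
k=lambda i:cv2.resize(i[170:440,200:440],(533,600),interpolation=cv2.INTER_CUBIC)[:, 60:460]
cv2.imwrite('pics/w3.png',np.hstack([k(im0),k(im)]))
```

```text
5.25 [0.41040637 0.22333586 0.16293731]
```

View pics/w3.png

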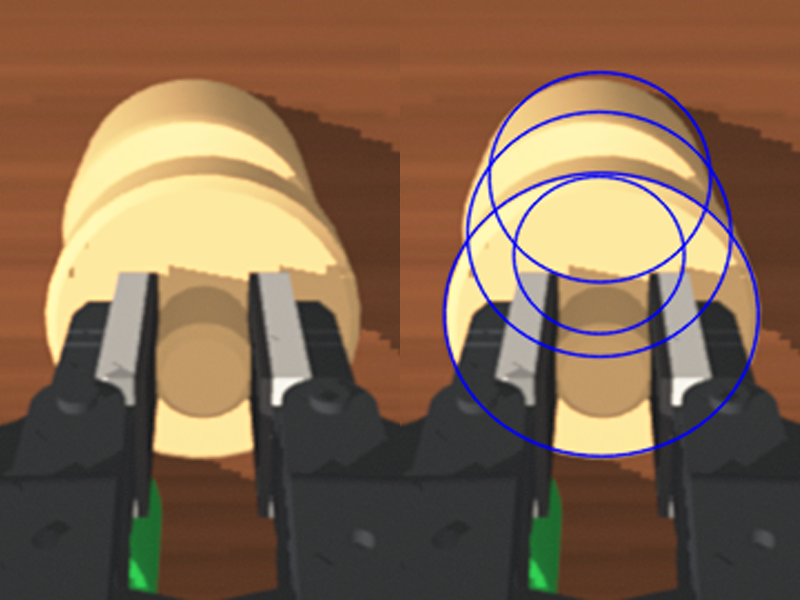

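>>> {"name": "drive_tool", "arguments": {"rows": [[[-0.0023, -0.0013, 0], 0], [[0, 0, 0.004], 0], [[0, 0, 0.003], 0], [[0, 0, 0.003], 0], [[0, 0, 0], 0], [[0, 0, 0], 0]]}}

```text
t: 5.85
tool_pos: [0.4078, 0.2253, 0.1527]
tool_rot: [3.142, 0.001, -0.0]
contact_force: [-0.3, -0.6, -0.7]
opening: 0.0151
grip_force: 49.2
```

>>> {"name": "drive_tool", "arguments": {"rows": [[[0, 0, 0.002], 0], [[0, 0, 0.002], 0], [[0, 0, 0], 0]]}}

```text
t: 6.15
tool_pos: [0.4076, 0.2253, 0.1485]
tool_rot: [3.141, 0.001, -0.001]
contact_force: [-0.0, 0.1, -0.2]
opening: 0.0154
grip_force: 49.2
```

>>> {"name": "drive_tool", "arguments": {"rows": [[[0, 0, 0.002], 0], [[0, 0, 0.002], 0], [[0, 0, 0], 0]]}}

```text
t: 6.45
tool_pos: [0.4076, 0.2253, 0.1445]
tool_rot: [3.141, 0.001, -0.001]
contact_force: [-0.2, 0.3, -0.3]
opening: 0.0152
grip_force: 49.1
```

>>> {"name": "drive_tool", "arguments": {"rows": [[[0, 0, 0.002], 0], [[0, 0, 0], 0], [[0, 0, 0], 0]]}}

```text
t: 6.75
tool_pos: [0.4079, 0.2253, 0.1429]
tool_rot: [-3.142, -0.001, -0.0]
contact_force: [-0.1, 0.2, -0.8]
opening: 0.0151
grip_force: 49.1
```

>>> {"name": "drive_tool", "arguments": {"rows": [[[0, 0, 0.002], 0], [[0, 0, 0], 0], [[0, 0, 0], 0]]}}

```text
t: 7.05
tool_pos: [0.4078, 0.2253, 0.1408]
tool_rot: [-3.142, -0.001, 0.0]
contact_force: [-0.2, 0.8, -2.2]
opening: 0.0153
grip_force: 49.1
```

>>> {"name": "drive_tool", "arguments": {"rows": [[[0, 0, 0.002], 0], [[0, 0, 0], 0], [[0, 0, 0], 0]]}}

```text
t: 7.35
tool_pos: [0.4078, 0.2253, 0.1388]
tool_rot: [-3.142, -0.001, 0.0]
contact_force: [0.3, -0.4, -0.1]
opening: 0.0153
grip_force: 49.1
```

>>> {"name": "drive_tool", "arguments": {"rows": [[[0, 0, 0.002], 0], [[0, 0, 0], 0], [[0, 0, 0], 0]]}}

```text
t: 7.65
tool_pos: [0.4079, 0.2253, 0.137]
tool_rot: [-3.142, -0.001, -0.0]
contact_force: [-0.3, 0.2, 1.0]
opening: 0.0154
grip_force: 49.4
```

>>> {"name": "drive_tool", "arguments": {"rows": [[[0, 0, 0.002], 0], [[0, 0, 0], 0], [[0, 0, 0], 0]]}}

```text
t: 7.95
tool_pos: [0.4083, 0.2255, 0.137]
tool_rot: [3.141, 0.002, -0.0]
contact_force: [-5.0, -2.0, 12.3]
opening: 0.0154
grip_force: 50.4
```

Contact came at TCP 0.137, which is the home height for the 0.092 grip offset, so the lid fits. I'll release and check.

>>> {"name": "drive_tool", "arguments": {"rows": [[[0, 0, -0.002], 0], [[0, 0, 0], 0], [[0, 0, 0], 0], [[0, 0, 0], 0]], "jaw": 0.6}}

```text
t: 8.35
tool_pos: [0.4076, 0.2252, 0.1364]
tool_rot: [3.141, 0.001, -0.001]
contact_force: [-0.6, -0.0, 0.3]
opening: 0.0344
grip_force: 0.0
```

>>> {"name": "drive_tool", "arguments": {"rows": [[[0, 0, -0.03], 0], [[0, 0, -0.03], 0], [[-0.03, 0, 0], 0], [[-0.02, 0, 0], 0], [[0, 0, 0], 0], [[0, 0, 0], 0]]}}

```text
t: 8.95
tool_pos: [0.3579, 0.2253, 0.1967]
tool_rot: [-3.142, -0.002, -0.001]
contact_force: [-0.1, -0.5, -0.0]
opening: 0.0343
grip_force: 0.0
```

Run:
```python
from h import *
import pickle
d=get('wrist'); o=ctrl.get_obs(); d['o']=o;t=o['tool_pos']
pickle.dump(d,open('w4.pkl','wb'))
print(o['t'],t)
im=d['image'].copy()
for r,z in((.029,.059),(.009,.076),(.03,0)): draw(im,d,(.4031,.2255),r,z)
cv2.imwrite('pics/w4.png',im)
```

```text
9.0 [0.35821369 0.22529485 0.19683983]
```

View pics/w4.png

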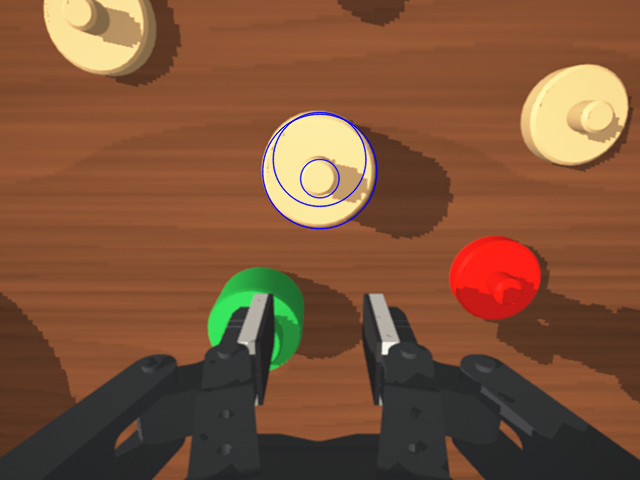

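The overlay matches a fully home lid (disc at z 0.059, knob at (319,178)). Caddie L is closed. Next is L2.

>>> {"name": "drive_tool", "arguments": {"rows": [[[0.02, 0.0375, 0], 0], [[0.02, 0.04, 0], 0], [[0.02, 0.04, 0], 0], [[0.0165, 0.04, 0.02], 0], [[0, 0, 0.03], 0], [[0, 0, 0.03], 0], [[0, 0, 0.02], 0], [[0, 0, 0.0055], 0], [[0, 0, 0], 0], [[0, 0, 0], 0]]}}

```text
t: 10.0
tool_pos: [0.4356, 0.0678, 0.0925]
tool_rot: [3.142, 0.001, 0.003]
contact_force: [0.2, -0.3, 0.8]
opening: 0.0341
grip_force: 0.0
```

>>> {"name": "drive_tool", "arguments": {"rows": [[[0, 0, 0], 0], [[0, 0, 0], 0], [[0, 0, 0], 0], [[0, 0, 0], 0], [[0, 0, 0], 0]], "jaw": 1.0}}

```text
t: 10.5
tool_pos: [0.4358, 0.0679, 0.0931]
tool_rot: [3.142, 0.002, 0.005]
contact_force: [-0.4, 0.1, 6.6]
opening: 0.0149
grip_force: 48.9
```

>>> {"name": "drive_tool", "arguments": {"rows": [[[0, 0, -0.02], 0], [[0, 0, -0.04], 0], [[0, 0.02, -0.04], 0], [[0.007, 0.04, 0], 0], [[0.007, 0.042, 0], 0], [[0.007, 0.042, 0], 0], [[0.007, 0.042, 0], 0], [[0.007, 0.042, 0], 0], [[0.007, 0.042, 0], 0], [[0.007, 0.04, 0], 0]]}}

```text
t: 11.5
tool_pos: [0.4835, -0.2439, 0.1914]
tool_rot: [3.142, 0.0, 0.0]
contact_force: [0.5, 0.2, -0.2]
opening: 0.0153
grip_force: 48.9
```

>>> {"name": "drive_tool", "arguments": {"rows": [[[0, 0.02, 0], 0], [[0, 0, 0], 0], [[0, 0, 0], 0]]}}

```text
t: 11.8
tool_pos: [0.4834, -0.2618, 0.1911]
tool_rot: [-3.141, -0.0, 0.001]
contact_force: [-0.5, 0.6, -0.8]
opening: 0.0153
grip_force: 49.0
```

Run:
```python
from h import *
import pickle
d=get('wrist'); o=ctrl.get_obs(); d['o']=o;t=o['tool_pos']
pickle.dump(d,open('w5.pkl','wb'))
print(o['t'],t,o['opening'])
im=d['image'].copy()
draw(im,d,t+[-.004,.0008,0],.029,t[2]-.0816)
for r,z in((.0185,.051),(.03,.041),(.03,0)): draw(im,d,(.489,-.348),r,z)
cv2.imwrite('pics/w5.png',im[:,100:])
```

```text
11.85 [ 0.48345646 -0.26121138  0.1910406 ] 0.015089748617818081
```

View pics/w5.png

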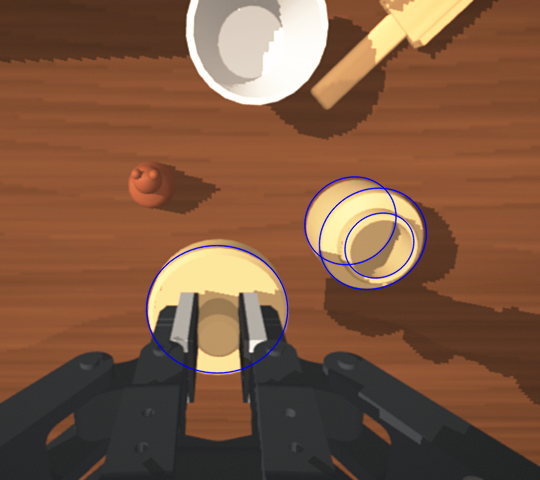

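The caddie matches the drawn rings at (0.489,-0.348), and the held lid matches to about 1 mm. I'll move above it and measure the edges numerically.

>>> {"name": "drive_tool", "arguments": {"rows": [[[0.003, 0.03, 0], 0], [[0.004, 0.03, 0], 0], [[0.0034, 0.0275, 0.01], 0], [[0, 0, 0.01], 0], [[0, 0, 0.008], 0], [[0, 0, 0], 0], [[0, 0, 0], 0]]}}

```text
t: 12.55
tool_pos: [0.4941, -0.3481, 0.163]
tool_rot: [-3.141, -0.004, 0.001]
contact_force: [0.3, 0.6, -0.3]
opening: 0.0151
grip_force: 49.0
```

```bash
cat > edge.py <<'E'
from h import *
import sys
def edges(d,c,off,dz=.0816):
    t=d['o']['tool_pos']; g=d['image'].astype(int)
    def prof(n,line):
        p=[g[int(round(v)),int(round(u))] for u,v in line]; s=np.abs(np.diff(np.array(p),axis=0)).sum(1)
        print(n,[(int(line[i+1][0]),int(line[i+1][1]),int(s[i])) for i in range(len(s)) if s[i]>35])
    L=t+off; lr=ring(d,L,.029,t[2]-dz); f=ring(d,c,.03,0); b=ring(d,c,.03,.041)
    print('pred lid',lr,'foot',f,'body',b)
    uc=(lr[0][0]+lr[1][0])/2
    prof('col',[(uc,v) for v in range(int(f[0][1])-15,int(lr[0][1])+20)])
    for n,r in (('footrow',f),('bodyrow',b)):
        v=r[0][1]*.62+r[1][1]*.38
        prof(n+'%d'%v,[(u,v) for u in range(int(r[0][0])-15,int(r[1][0])+15)])
E
python3 - <<'E'
from edge import *
import pickle
print('ref w3'); edges(pickle.load(open('w3.pkl','rb')),(.4031,.2255),np.array([-.005,.0008,0]))
d=get('wrist'); d['o']=ctrl.get_obs(); pickle.dump(d,open('w6.pkl','wb'));print(d['o']['tool_pos'])
edges(d,(.489,-.348),np.array([-.0048,.0008,0]))
E
```

```text
ref w3
pred lid (array([246.6, 247.4]), array([387.8, 374.8])) foot (array([265.6, 205.3]), array([364.9, 299.3])) body (array([255.6, 223.7]), array([373.8, 333.2]))
col [(317, 205, 49), (317, 206, 82), (317, 224, 47), (317, 225, 75), (317, 240, 102), (317, 241, 65), (317, 248, 70), (317, 249, 90)]
footrow241 [(263, 241, 47), (264, 241, 167), (265, 241, 117), (353, 241, 48), (354, 241, 103), (355, 241, 88), (362, 241, 46), (363, 241, 84), (364, 241, 40)]
bodyrow265 [(255, 265, 81), (256, 265, 176), (257, 265, 100), (365, 265, 39), (366, 265, 73), (367, 265, 56), (372, 265, 45), (373, 265, 81)]
[ 0.49433643 -0.34850748  0.16356293]
pred lid (array([248.4, 247. ]), array([389.7, 374.6])) foot (array([269.8, 201.9]), array([369.1, 296.1])) body (array([260.5, 219.5]), array([378.7, 329.4]))
col [(319, 205, 37), (319, 206, 104), (319, 225, 66), (319, 226, 38), (319, 239, 86), (319, 240, 100), (319, 247, 45), (319, 248, 111)]
footrow237 [(272, 237, 110), (273, 237, 129), (274, 237, 55), (357, 237, 53), (358, 237, 89), (359, 237, 84), (368, 237, 68), (369, 237, 55)]
bodyrow261 [(264, 261, 148), (265, 261, 141), (266, 261, 49), (361, 261, 57), (362, 261, 71), (363, 261, 49), (369, 261, 41), (375, 261, 37), (376, 261, 44), (377, 261, 71), (378, 261, 42)]
```

>>> {"name": "drive_tool", "arguments": {"rows": [[[-0.0027, 0.0015, 0], 0], [[0, 0, 0.004], 0], [[0, 0, 0.003], 0], [[0, 0, 0.003], 0], [[0, 0, 0.003], 0], [[0, 0, 0], 0], [[0, 0, 0], 0]]}}

```text
t: 13.3
tool_pos: [0.4914, -0.3511, 0.1502]
tool_rot: [-3.141, -0.001, 0.0]
contact_force: [0.0, -0.7, 0.3]
opening: 0.0154
grip_force: 49.0
```

>>> {"name": "drive_tool", "arguments": {"rows": [[[0, 0, 0.002], 0], [[0, 0, 0.002], 0], [[0, 0, 0], 0]]}}

```text
t: 13.6
tool_pos: [0.4918, -0.3513, 0.1471]
tool_rot: [3.141, 0.001, 0.001]
contact_force: [-1.0, 0.9, 1.9]
opening: 0.0155
grip_force: 49.2
```

>>> {"name": "drive_tool", "arguments": {"rows": [[[0, 0, 0.002], 0], [[0, 0, 0], 0], [[0, 0, 0], 0]]}}

```text
t: 13.9
tool_pos: [0.4923, -0.3517, 0.1469]
tool_rot: [3.14, 0.001, 0.003]
contact_force: [-2.7, 2.8, 9.4]
opening: 0.0154
grip_force: 50.1
```

>>> {"name": "drive_tool", "arguments": {"rows": [[[0, 0, 0.002], 0], [[0, 0, 0], 0], [[0, 0, 0], 0]]}}

```text
t: 14.2
tool_pos: [0.493, -0.3522, 0.1469]
tool_rot: [3.139, 0.002, 0.005]
contact_force: [-3.5, 4.8, 16.4]
opening: 0.0151
grip_force: 50.7
```

>>> {"name": "drive_tool", "arguments": {"rows": [[[-0.0015, 0, -0.002], 0], [[0, 0.0015, 0], 0], [[0.0015, 0, 0], 0], [[0.0015, 0, 0], 0], [[0, -0.0015, 0], 0], [[0, -0.0015, 0], 0], [[-0.0015, 0, 0], 0], [[-0.0015, 0, 0], 0], [[0, 0.0015, 0], 0], [[0.0015, 0, 0], 0]]}}

```text
t: 15.2
tool_pos: [0.4927, -0.3517, 0.147]
tool_rot: [3.14, 0.001, 0.005]
contact_force: [-1.2, 2.3, 10.3]
opening: 0.0149
grip_force: 49.9
```

The lid stays at the wrong-neck height even when shifted around, so L2 doesn't fit here. I'll set it down on free table and fetch L1.

>>> {"name": "drive_tool", "arguments": {"rows": [[[0, 0, -0.02], 0], [[-0.012, -0.02, -0.025], 0], [[-0.02, -0.04, 0], 0], [[-0.02, -0.04, 0], 0], [[-0.02, -0.04, 0], 0], [[-0.02, -0.011, 0.03], 0], [[0, 0, 0.03], 0], [[0, 0, 0.02], 0], [[0, 0, 0.008], 0], [[0, 0, 0], 0]]}}

```text
t: 16.2
tool_pos: [0.3987, -0.1997, 0.1002]
tool_rot: [-3.14, -0.001, 0.003]
contact_force: [0.1, 0.2, -0.7]
opening: 0.0153
grip_force: 49.0
```

>>> {"name": "drive_tool", "arguments": {"rows": [[[0, 0, 0.004], 0], [[0, 0, 0], 0], [[0, 0, 0], 0]]}}

```text
t: 16.5
tool_pos: [0.4, -0.2007, 0.0983]
tool_rot: [3.141, 0.001, 0.002]
contact_force: [0.3, -0.1, -1.0]
opening: 0.0155
grip_force: 49.0
```

>>> {"name": "drive_tool", "arguments": {"rows": [[[0, 0, 0.004], 0], [[0, 0, 0.001], 0], [[0, 0, 0], 0], [[0, 0, 0], 0]]}}

```text
t: 16.9
tool_pos: [0.3998, -0.2006, 0.0931]
tool_rot: [3.141, 0.001, 0.001]
contact_force: [-0.9, 0.1, 6.0]
opening: 0.0151
grip_force: 49.6
```

>>> {"name": "drive_tool", "arguments": {"rows": [[[0, 0, -0.001], 0], [[0, 0, 0], 0], [[0, 0, 0], 0], [[0, 0, -0.03], 0], [[0, 0, -0.04], 0], [[0, -0.02, -0.035], 0], [[0.007, -0.04, 0], 0], [[0.007, -0.04, 0], 0], [[0.007, -0.04, 0], 0], [[0.007, -0.04, 0], 0]], "jaw": 0.6}}

```text
t: 17.9
tool_pos: [0.4271, -0.0186, 0.1984]
tool_rot: [3.142, 0.0, 0.001]
contact_force: [1.7, -0.0, 0.2]
opening: 0.0341
grip_force: 0.0
```

>>> {"name": "drive_tool", "arguments": {"rows": [[[0.007, -0.04, 0], 0], [[0.007, -0.04, 0], 0], [[0.007, -0.04, 0], 0], [[0.007, -0.04, 0], 0], [[0.007, -0.04, 0], 0], [[0.007, -0.04, 0], 0], [[0.005, -0.04, 0], 0], [[0, -0.04, 0], 0], [[0, 0, 0], 0], [[0, 0, 0], 0]]}}

```text
t: 18.9
tool_pos: [0.4735, 0.3004, 0.1978]
tool_rot: [3.141, 0.004, -0.002]
contact_force: [1.0, -0.8, -0.0]
opening: 0.0339
grip_force: 0.0
```

Run:
```python
from h import *
import pickle
d=get('wrist'); o=ctrl.get_obs(); d['o']=o; pickle.dump(d,open('w7.pkl','wb')); t=o['tool_pos']; print(o['t'],t)
d0=pickle.load(open('w1.pkl','rb')); u,v=273,210
print('buff bgr',d0['image'][v,u])
def blobs(d):
    m=cv2.inRange(d['image'],(110,170,190),(200,255,255))
    n,l,s,c=cv2.connectedComponentsWithStats(m)
    for i in range(1,n):
        if s[i,4]>1500: print(s[i],c[i].round(1), px2w(d,s[i,0]+s[i,2]/2,s[i,1]+s[i,3]/2,.014).round(4))
blobs(d0); print('now'); blobs(d)
print(ring(d,(.485,.35),.029,.014))
```

```text
18.95 [0.47363811 0.2996174  0.1978108 ]
buff bgr [166 239 254]
[ 229  187   87   87 5146] [269.  228.9] [ 0.4342 -0.0613  0.014 ]
[  27  189   87   85 4605] [ 67.4 229.4] [0.433  0.0692 0.014 ]
now
[ 196  172   87   87 5143] [236.  213.6] [0.4849 0.3515 0.014 ]
[ 371  285   74   78 2032] [411.9 316.4] [0.4074 0.2382 0.014 ]
(array([196.3, 169.9]), array([287., 258.]))
```

>>> {"name": "drive_tool", "arguments": {"rows": [[[0.0065, -0.025, 0], 0], [[0.006, -0.0254, 0.02], 0], [[0, 0, 0.03], 0], [[0, 0, 0.03], 0], [[0, 0, 0.02], 0], [[0, 0, 0.005], 0], [[0, 0, 0], 0], [[0, 0, 0], 0]]}}

```text
t: 19.75
tool_pos: [0.4874, 0.3501, 0.0949]
tool_rot: [-3.141, 0.0, -0.003]
contact_force: [0.1, -1.2, -0.4]
opening: 0.0341
grip_force: 0.0
```

>>> {"name": "drive_tool", "arguments": {"rows": [[[0, 0, 0], 0], [[0, 0, 0], 0], [[0, 0, 0], 0], [[0, 0, 0], 0], [[0, 0, 0], 0]], "jaw": 1.0}}

```text
t: 20.25
tool_pos: [0.4876, 0.3507, 0.0956]
tool_rot: [-3.141, -0.002, -0.005]
contact_force: [-0.2, -1.6, 6.3]
opening: 0.0151
grip_force: 48.9
```

>>> {"name": "drive_tool", "arguments": {"rows": [[[0, 0, -0.02], 0], [[0, 0, -0.04], 0], [[0, 0.02, -0.04], 0], [[0, 0.04, 0], 0], [[0, 0.04, 0], 0], [[0, 0.04, 0], 0], [[0, 0.04, 0], 0], [[0, 0.04, 0], 0], [[0, 0.04, 0], 0], [[0, 0.04, 0], 0]]}}

```text
t: 21.25
tool_pos: [0.4863, 0.0489, 0.1936]
tool_rot: [-3.141, -0.002, -0.001]
contact_force: [1.0, 0.2, 0.0]
opening: 0.0146
grip_force: 48.9
```

>>> {"name": "drive_tool", "arguments": {"rows": [[[0, 0.04, 0], 0], [[0, 0.04, 0], 0], [[0, 0.04, 0], 0], [[0, 0.04, 0], 0], [[0, 0.04, 0], 0], [[0, 0.04, 0], 0], [[0, 0.04, 0], 0], [[0, 0.04, 0], 0], [[0, 0, 0], 0], [[0, 0, 0], 0]]}}

```text
t: 22.25
tool_pos: [0.4867, -0.2701, 0.1933]
tool_rot: [-3.141, 0.001, 0.0]
contact_force: [-0.1, 0.3, -0.3]
opening: 0.0151
grip_force: 49.0
```

>>> {"name": "drive_tool", "arguments": {"rows": [[[0.002, 0.03, 0], 0], [[0.0028, 0.03, 0], 0], [[0, 0.0205, 0.01], 0], [[0, 0, 0.01], 0], [[0, 0, 0.0075], 0], [[0, 0, 0], 0], [[0, 0, 0], 0]]}}

```text
t: 22.95
tool_pos: [0.4918, -0.3488, 0.1655]
tool_rot: [-3.141, -0.003, 0.001]
contact_force: [0.6, 0.0, -0.1]
opening: 0.015
grip_force: 49.0
```

Run:
```python
from edge import *
import pickle
d=get('wrist'); d['o']=ctrl.get_obs(); pickle.dump(d,open('w8.pkl','wb'));print(d['o']['tool_pos'])
edges(d,(.4868,-.3492),np.array([-.0048,.0008,0]),.0836)
im=d['image'].copy();t=d['o']['tool_pos']
draw(im,d,t+[-.0048,.0008,0],.029,t[2]-.0836)
for r,z in((.03,.041),(.03,0)): draw(im,d,(.4868,-.3492),r,z)
cv2.imwrite('pics/w8.png',cv2.resize(im[170:400,200:440],None,fx=2.5,fy=2.5,interpolation=cv2.INTER_CUBIC))
```

```text
[ 0.49203509 -0.34916836  0.16607144]
pred lid (array([249.2, 245.5]), array([388.9, 371.8])) foot (array([271.1, 200.9]), array([369.5, 294.2])) body (array([262.2, 218.1]), array([379.1, 326.9]))
col [(319, 201, 90), (319, 202, 50), (319, 219, 64), (319, 220, 56), (319, 236, 101), (319, 237, 75), (319, 244, 43), (319, 245, 105), (319, 246, 37)]
footrow236 [(270, 236, 117), (271, 236, 132), (272, 236, 55), (359, 236, 36), (360, 236, 89), (361, 236, 100), (367, 236, 40), (368, 236, 78), (369, 236, 43)]
bodyrow259 [(262, 259, 90), (263, 259, 164), (264, 259, 96), (362, 259, 68), (363, 259, 71), (370, 259, 40), (374, 259, 50), (375, 259, 61), (376, 259, 79)]
```

View pics/w8.png

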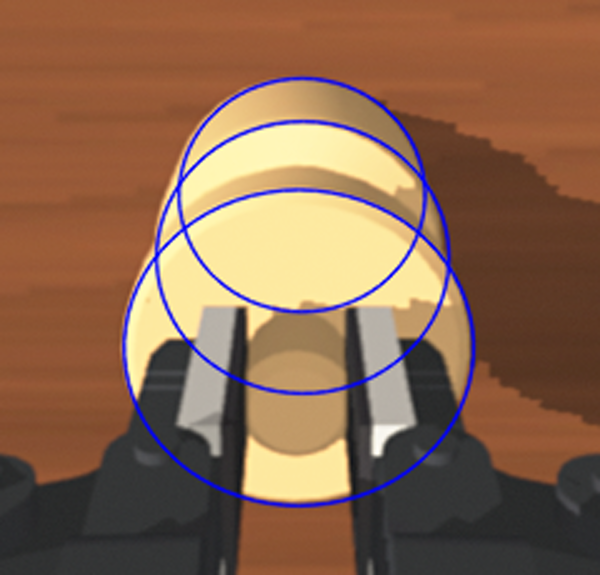

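Lid and caddie agree with the rings to under 1 mm (caddie foot edge at row 78 of the crop, lid rim columns 124–474). Descending.

>>> {"name": "drive_tool", "arguments": {"rows": [[[-0.0005, 0.0003, 0.003], 0], [[0, 0, 0.004], 0], [[0, 0, 0.004], 0], [[0, 0, 0.004], 0], [[0, 0, 0], 0], [[0, 0, 0], 0]]}}

```text
t: 23.6
tool_pos: [0.4912, -0.3505, 0.1506]
tool_rot: [-3.141, -0.001, 0.001]
contact_force: [0.1, -0.8, -0.8]
opening: 0.0149
grip_force: 49.0
```

>>> {"name": "drive_tool", "arguments": {"rows": [[[0, 0, 0.002], 0], [[0, 0, 0.002], 0], [[0, 0, 0], 0], [[0, 0, 0], 0]]}}

```text
t: 24.0
tool_pos: [0.4914, -0.3504, 0.1468]
tool_rot: [-3.141, -0.001, -0.0]
contact_force: [0.9, 1.9, -0.4]
opening: 0.015
grip_force: 49.0
```

>>> {"name": "drive_tool", "arguments": {"rows": [[[0, 0, 0.002], 0], [[0, 0, 0], 0], [[0, 0, 0], 0]]}}

```text
t: 24.3
tool_pos: [0.4912, -0.3504, 0.1447]
tool_rot: [-3.141, -0.001, 0.0]
contact_force: [0.8, 1.3, -0.9]
opening: 0.0147
grip_force: 49.0
```

Entering. On down.

>>> {"name": "drive_tool", "arguments": {"rows": [[[0, 0, 0.002], 0], [[0, 0, 0], 0], [[0, 0, 0], 0]]}}

```text
t: 24.6
tool_pos: [0.4912, -0.3504, 0.1427]
tool_rot: [-3.141, -0.001, 0.0]
contact_force: [0.6, 0.2, -1.4]
opening: 0.0147
grip_force: 49.0
```

>>> {"name": "drive_tool", "arguments": {"rows": [[[0, 0, 0.002], 0], [[0, 0, 0.001], 0], [[0, 0, 0], 0], [[0, 0, 0], 0]]}}

```text
t: 25.0
tool_pos: [0.4916, -0.3504, 0.1406]
tool_rot: [-3.141, -0.001, -0.001]
contact_force: [0.8, 4.1, 4.9]
opening: 0.0151
grip_force: 49.6
```

>>> {"name": "drive_tool", "arguments": {"rows": [[[0, 0, 0.001], 0], [[0, 0, 0.001], 0], [[0, 0, 0], 0], [[0, 0, 0], 0]]}}

```text
t: 25.4
tool_pos: [0.492, -0.3507, 0.1406]
tool_rot: [3.141, 0.001, 0.001]
contact_force: [-2.3, 6.2, 13.5]
opening: 0.0152
grip_force: 50.5
```

Home at 0.1406, as predicted. I'll release, then straddle the body and grip it.

>>> {"name": "drive_tool", "arguments": {"rows": [[[0, 0, -0.004], 0], [[0, 0, 0], 0], [[0, 0, 0], 0], [[0, 0, 0], 0], [[0, 0, -0.02], 0], [[0, 0, 0], 0], [[0, 0, 0], 0], [[0, 0, 0], 0]], "jaw": 0.0}}

```text
t: 26.2
tool_pos: [0.4909, -0.3503, 0.161]
tool_rot: [-3.141, -0.001, 0.001]
contact_force: [-0.7, -0.5, -0.1]
opening: 0.0856
grip_force: 0.0
```

>>> {"name": "drive_tool", "arguments": {"rows": [[[-0.001, 0, 0.02], 0], [[0, 0, 0.02], 0], [[0, 0, 0.02], 0], [[0, 0, 0.015], 0], [[0, 0, 0], 0], [[0, 0, 0], 0]]}}

```text
t: 26.8
tool_pos: [0.4902, -0.3504, 0.0866]
tool_rot: [-3.141, -0.001, 0.001]
contact_force: [0.1, -0.3, 1.4]
opening: 0.0857
grip_force: 0.0
```

>>> {"name": "drive_tool", "arguments": {"rows": [[[0, 0, 0.003], 0], [[0, 0, 0], 0], [[0, 0, 0], 0], [[0, 0, 0], 0], [[0, 0, 0], 0], [[0, 0, 0], 0]], "jaw": 1.0, "grip_force": 50}}

```text
t: 27.4
tool_pos: [0.491, -0.351, 0.0852]
tool_rot: [3.14, 0.001, 0.003]
contact_force: [0.6, 1.4, 6.1]
opening: 0.0585
grip_force: 55.0
```

>>> {"name": "drive_tool", "arguments": {"rows": [[[0, 0, -0.003], 0], [[-0.009, 0, 0], 0], [[-0.01, 0, 0], 0], [[-0.009, 0, 0], 0], [[0, -0.015, 0], 0], [[0, -0.02, 0], 0], [[0, -0.02, 0], 0], [[0, -0.02, 0], 0], [[0, -0.02, 0], 0], [[0, 0, 0], 0]]}}

```text
t: 28.4
tool_pos: [0.4619, -0.2521, 0.0863]
tool_rot: [-3.14, -0.006, 0.002]
contact_force: [0.1, 0.4, -4.1]
opening: 0.0583
grip_force: 54.5
```

>>> {"name": "drive_tool", "arguments": {"rows": [[[0, -0.02, 0], 0], [[0, -0.02, 0], 0], [[0, -0.02, 0], 0], [[0, -0.02, 0], 0], [[0.015, -0.02, 0], 0], [[0.02, -0.02, 0], 0], [[0.02, -0.02, 0], 0], [[0.02, -0.0185, 0], 0], [[0.02, 0, 0], 0], [[0.008, 0, 0], 0]]}}

```text
t: 29.4
tool_pos: [0.5669, -0.0962, 0.0875]
tool_rot: [3.141, 0.004, 0.003]
contact_force: [0.4, -0.4, -2.5]
opening: 0.0584
grip_force: 54.7
```

>>> {"name": "drive_tool", "arguments": {"rows": [[[0, 0, 0.003], 0], [[0, 0, 0], 0], [[0, 0, 0], 0]]}}

```text
t: 29.7
tool_pos: [0.5658, -0.0974, 0.0851]
tool_rot: [3.141, -0.0, 0.005]
contact_force: [3.3, 0.3, 3.3]
opening: 0.0587
grip_force: 55.0
```

Run:
```python
from h import *
import pickle
o=ctrl.get_obs(); print(o['tool_pos'],o['contact_force'],o['opening'])
w=get('wrist'); w['o']=o; pickle.dump(w,open('w9.pkl','wb'))
d=get('top'); pickle.dump(d,open('top1.pkl','wb'))
a=cv2.resize(w['image'][:, :],(400,300)); 
b=cv2.resize(d['image'][120:270,220:420],(400,300),interpolation=cv2.INTER_CUBIC)
s=get('scene'); pickle.dump(s,open('sc1.pkl','wb'))
c=cv2.resize(s['image'][200:380,190:430],(400,300),interpolation=cv2.INTER_CUBIC)
e=cv2.resize(s['image'],(400,300))
cv2.imwrite('pics/m1.png',np.vstack([np.hstack([a,b]),np.hstack([c,e])]))
```

```text
[ 0.56583365 -0.0974459   0.08512982] [3.26880709 0.26509394 3.30883153] 0.058741332974173076
```

View pics/m1.png

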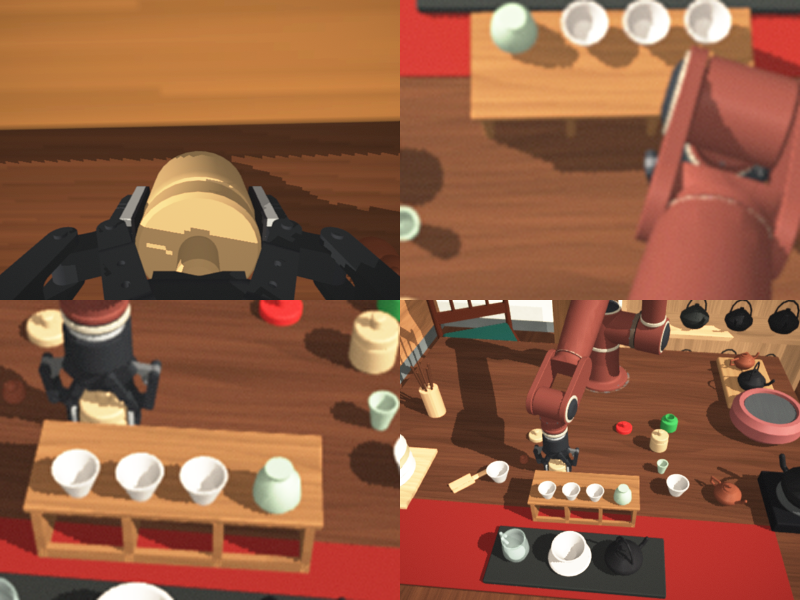

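The caddie is held upright with its lid home. The board's front edge is near wrist row 203 (full-resolution). The stand's dividers are visible in the earlier top crop. I'll compute the edge and the bay centres.

Run:
```python
from h import *
import pickle
w=pickle.load(open('w9.pkl','rb')); g=w['image'].astype(int)
for u in (60,200,320,440,600):
    s=g[150:245,u].sum(1); k=np.argmin(s[4:]-s[:-4]); v=150+k+2
    print(u,v,px2w(w,u,v,.091).round(4),px2w(w,u,v,.081).round(4))
d=pickle.load(open('top0.pkl','rb'))
for u in (264.4,305.2,346.5,386.7): print(px2w(d,u,181.5,.07).round(4))
```

```text
60 206 [ 0.6259 -0.0555  0.091 ] [ 0.6237 -0.049   0.081 ]
200 203 [ 0.6264 -0.078   0.091 ] [ 0.6243 -0.075   0.081 ]
320 200 [ 0.6269 -0.0971  0.091 ] [ 0.6249 -0.0972  0.081 ]
440 197 [ 0.6274 -0.1162  0.091 ] [ 0.6254 -0.1192  0.081 ]
600 194 [ 0.6278 -0.1415  0.091 ] [ 0.626  -0.1485  0.081 ]
[0.6215 0.1349 0.07  ]
[0.6216 0.0461 0.07  ]
[ 0.6216 -0.0441  0.07  ]
[ 0.6217 -0.1324  0.07  ]
```

>>> {"name": "drive_tool", "arguments": {"rows": [[[0, -0.0045, 0], 0], [[0.007, 0, 0], 0], [[0.007, 0, 0], 0], [[0, 0, 0], 0], [[0, 0, 0], 0]]}}

```text
t: 30.35
tool_pos: [0.5783, -0.093, 0.0851]
tool_rot: [3.141, 0.002, -0.005]
contact_force: [-5.2, -1.0, 12.3]
opening: 0.0588
grip_force: 56.3
```

>>> {"name": "drive_tool", "arguments": {"rows": [[[0, 0, 0], 0], [[0, 0, 0], 0], [[0, 0, 0], 0], [[0, 0, 0], 0], [[-0.01, 0, 0], 0], [[-0.02, 0, 0], 0], [[-0.02, 0, 0], 0], [[-0.02, 0, 0], 0], [[0, 0, 0], 0]], "jaw": 0.0}}

```text
t: 31.25
tool_pos: [0.5062, -0.092, 0.0828]
tool_rot: [-3.141, -0.0, 0.005]
contact_force: [0.5, 1.0, -0.1]
opening: 0.0856
grip_force: 0.0
```

>>> {"name": "drive_tool", "arguments": {"rows": [[[0, 0, -0.012], 0], [[0, 0, 0], 0], [[0, 0, 0], 0], [[0, 0, 0], 0]], "jaw": 0.6}}

```text
t: 31.65
tool_pos: [0.5097, -0.0926, 0.0962]
tool_rot: [3.141, 0.002, 0.001]
contact_force: [-0.9, 0.1, -2.0]
opening: 0.0342
grip_force: 0.0
```

>>> {"name": "drive_tool", "arguments": {"rows": [[[0.015, 0, 0], 0], [[0.015, 0, 0], 0], [[0.015, 0, 0], 0], [[0.015, 0, 0], 0], [[0.015, 0, 0], 0], [[0.015, 0, 0], 0], [[0.01, 0, 0], 0], [[0, 0, 0], 0], [[0, 0, 0], 0]]}}

```text
t: 32.55
tool_pos: [0.609, -0.0923, 0.0952]
tool_rot: [-3.141, -0.001, 0.001]
contact_force: [-0.9, 0.1, -0.1]
opening: 0.0341
grip_force: 0.0
```

>>> {"name": "drive_tool", "arguments": {"rows": [[[-0.02, 0, 0], 0], [[-0.02, 0, 0], 0], [[0, 0, 0], 0], [[0, 0, 0], 0], [[0, 0, 0], 0]], "jaw": 1.0}}

```text
t: 33.05
tool_pos: [0.5701, -0.0926, 0.0965]
tool_rot: [3.141, 0.001, 0.003]
contact_force: [0.6, -0.2, 0.9]
opening: 0.0002
grip_force: 0.0
```

>>> {"name": "drive_tool", "arguments": {"rows": [[[0.012, 0, 0], 0], [[0.016, 0, 0], 0], [[0.016, 0, 0], 0], [[0, 0, 0], 0], [[0, 0, 0], 0], [[0, 0, 0], 0]]}}

```text
t: 33.65
tool_pos: [0.6094, -0.0918, 0.092]
tool_rot: [-3.14, -0.003, 0.022]
contact_force: [-11.8, -1.2, -2.1]
opening: 0.0003
grip_force: 0.0
```

Run:
```python
from h import *
import pickle
d=get('scene'); pickle.dump(d,open('sc2.pkl','wb')); print(ctrl.get_obs()['tool_pos'])
w=get('wrist'); pickle.dump(w,open('w10.pkl','wb'))
k=cv2.resize(d['image'][265:375,195:395],(800,440),interpolation=cv2.INTER_CUBIC)
k2=cv2.resize(w['image'],(213,160))
k=cv2.copyMakeBorder(k,0,160,0,0,cv2.BORDER_CONSTANT); k[440:,:213]=k2
cv2.imwrite('pics/m2.png',k)
```

```text
[ 0.60938058 -0.09174418  0.09198359]
```

View pics/m2.png

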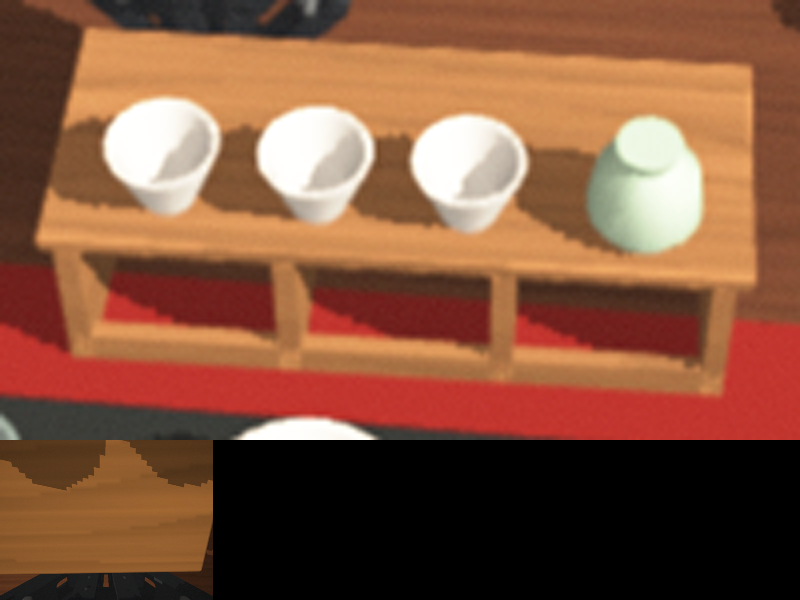

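>>> {"name": "drive_tool", "arguments": {"rows": [[[-0.03, 0, 0], 0], [[-0.04, 0, -0.02], 0], [[-0.03, -0.01, -0.04], 0], [[-0.02, -0.04, -0.02], 0], [[-0.02, -0.045, 0], 0], [[-0.02, -0.045, 0], 0], [[-0.02, -0.045, 0], 0], [[-0.02, -0.045, 0], 0], [[-0.007, -0.045, 0], 0], [[0, -0.042, 0], 0]], "jaw": 0.0}}

```text
t: 34.75
tool_pos: [0.4063, 0.2268, 0.1761]
tool_rot: [-3.141, -0.003, -0.003]
contact_force: [0.4, -0.9, 0.5]
opening: 0.0856
grip_force: 0.0
```

>>> {"name": "drive_tool", "arguments": {"rows": [[[0, 0, 0], 0], [[0, 0, 0], 0], [[0, 0, 0], 0]]}}

```text
t: 35.05
tool_pos: [0.407, 0.2239, 0.1753]
tool_rot: [3.141, 0.0, 0.0]
contact_force: [0.7, 0.0, -0.2]
opening: 0.0855
grip_force: 0.0
```

Run:
```python
from h import *
import pickle
d=get('top'); pickle.dump(d,open('top2.pkl','wb')); o=ctrl.get_obs(); print(o['t'],o['tool_pos'])
w=get('wrist'); w['o']=o; pickle.dump(w,open('w11.pkl','wb'))
cv2.imwrite('pics/top2.png',d['image'])
d0=pickle.load(open('top0.pkl','rb'))
for v in range(172,190):
    print(v,[''.join('%4d'%x for x in d['image'][v,u]) for u in range(352,384,4)])
print(w2px(d,[.629,-.0935,.091]),w2px(d,[.66,-.093,.059]),w2px(d,[.63,-.093,.059]),w2px(d,[.63,-.093,.041]))
```

```text
35.1 [0.4069699  0.22355967 0.17518076]
172 ['  91 157 226', '  94 157 227', '  96 159 229', '  94 156 227', '  98 162 231', ' 101 166 234', '  97 163 234', ' 100 166 235']
173 ['  91 153 225', '  93 156 225', '  94 156 225', '  96 157 226', '  94 157 227', '  98 161 230', '  96 161 231', ' 100 163 234']
174 ['  93 156 225', '  93 156 226', '  93 156 226', '  95 157 227', '  93 157 228', '  95 158 229', '  98 163 232', '  96 162 232']
175 ['  94 158 228', '  96 161 229', '  93 158 227', '  94 157 228', '  93 157 228', '  96 158 230', '  94 158 230', '  96 159 232']
176 ['  89 149 222', '  87 149 221', '  88 147 217', '  84 140 211', '  82 139 208', '  85 140 209', '  85 142 210', '  81 136 201']
177 ['  72 119 176', '  76 123 177', '  83 129 182', '  82 129 180', '  85 130 180', '  84 130 179', '  85 130 180', '  63 100 150']
178 ['  59  93 130', '  78 114 150', '  99 141 180', ' 103 147 184', ' 102 146 183', ' 105 148 186', ' 104 148 184', '  51  75 112']
179 ['  61  85 113', '  90 123 151', ' 110 153 187', ' 116 163 198', ' 116 162 198', ' 116 164 199', ' 109 154 188', '  47  66  9
[... 745 characters left out ...]
34 163', '  94 130 160', '  52  75 106', '  44  63  97']
186 ['  40  60  91', '  62  88 116', '  90 126 155', '  93 129 158', '  92 128 157', '  91 126 154', '  42  61  94', '  42  59  95']
187 ['  40  59  91', '  46  68  99', '  88 121 149', '  91 129 157', '  91 128 155', '  78 110 137', '  41  59  90', '  43  58  91']
188 ['  45  62  94', '  43  59  94', '  71 102 129', '  89 124 153', '  85 120 149', '  61  88 114', '  40  54  86', '  41  56  87']
189 ['  46  61  94', '  42  59  91', '  55  77 107', '  80 110 137', '  73 100 128', '  47  64  94', '  46  59  90', '  41  57  88']
[370.19217765 175.37835799] [367.66831136 166.35958742] [368.02007915 179.32329124] [366.98643406 181.67864769]
```

Run:
```python
from h import *
import pickle
d=pickle.load(open('top2.pkl','rb'))
print('foot near',px2w(d,366,190,0.).round(4),'lid',px2w(d,368,181.8,.054).round(4),'brd',px2w(d,370,176.4,.091).round(4),px2w(d,366,177,.081).round(4))
for c in (.655,.65,.645,.64): print(c,ring(d,(c,-.092),.03,0)[1],ring(d,(c,-.092),.029,.054)[1])
d=pickle.load(open('w11.pkl','rb')); im=d['image']
m=cv2.inRange(im,(110,170,190),(200,255,255));n,l,s,c=cv2.connectedComponentsWithStats(m)
for i in range(1,n):
    if s[i,4]>1500: print(s[i],c[i])
print(ring(d,(.4031,.2255),.029,.059))
```

```text
foot near [ 0.6222 -0.0957  0.    ] lid [ 0.6258 -0.0935  0.054 ] brd [ 0.6267 -0.093   0.091 ] [ 0.6285 -0.0857  0.081 ]
0.655 [376.8 188.8] [379.9 181.7]
0.65 [376.8 190.9] [380.  183.9]
0.645 [376.9 193. ] [380.  186.1]
0.64 [377. 195.] [380.1 188.2]
[ 256  198  113  131 9125] [305.20865753 264.56832877]
(array([256.8, 222.3]), array([374.4, 331.5]))
```

Caddie R sits about 3–4 mm in front of the board, so it needs a little more. The finger roots are thicker and met the board, so I'll redo the push with the tool higher. Caddie L first.

>>> {"name": "drive_tool", "arguments": {"rows": [[[0, -0.0017, 0.02], 0], [[0, 0, 0.025], 0], [[0, 0, 0.025], 0], [[0, 0, 0.018], 0], [[0, 0, 0.0035], 0], [[0, 0, 0], 0], [[0, 0, 0], 0]]}}

```text
t: 35.85
tool_pos: [0.4074, 0.2258, 0.0848]
tool_rot: [-3.141, 0.0, -0.003]
contact_force: [0.7, 0.2, 0.1]
opening: 0.0853
grip_force: 0.0
```

>>> {"name": "drive_tool", "arguments": {"rows": [[[0, 0, 0], 0], [[0, 0, 0], 0], [[0, 0, 0], 0], [[0, 0, 0], 0], [[0, 0, 0], 0]], "jaw": 1.0}}

```text
t: 36.35
tool_pos: [0.4074, 0.2262, 0.0851]
tool_rot: [-3.141, -0.002, -0.003]
contact_force: [-0.8, -0.9, 6.1]
opening: 0.0588
grip_force: 54.2
```

>>> {"name": "drive_tool", "arguments": {"rows": [[[0, 0, -0.003], 0], [[0, 0.02, 0], 0], [[0, 0.02, 0], 0], [[0, 0.02, 0], 0], [[0.008, 0.02, 0], 0], [[0.02, 0.02, 0], 0], [[0.02, 0.02, 0], 0], [[0.02, 0.0105, 0], 0], [[0.02, 0, 0], 0], [[0.02, 0, 0], 0]]}}

```text
t: 37.35
tool_pos: [0.5146, 0.0951, 0.0859]
tool_rot: [-3.141, 0.0, 0.002]
contact_force: [-0.4, 0.2, -2.2]
opening: 0.0586
grip_force: 54.4
```

>>> {"name": "drive_tool", "arguments": {"rows": [[[0.02, 0, 0], 0], [[0.02, 0, 0], 0], [[0.015, 0, 0], 0], [[0.005, 0, 0], 0], [[0, 0, 0.003], 0], [[0, 0, 0], 0], [[0, 0, 0], 0]]}}

```text
t: 38.05
tool_pos: [0.5753, 0.0956, 0.0852]
tool_rot: [3.142, 0.001, 0.005]
contact_force: [1.7, -0.4, 4.5]
opening: 0.0583
grip_force: 55.1
```

>>> {"name": "drive_tool", "arguments": {"rows": [[[0, 0, 0], 0], [[0, 0, 0], 0], [[0, 0, 0], 0], [[0, 0, 0], 0], [[-0.01, 0, 0], 0], [[-0.02, 0, 0], 0], [[-0.02, 0, 0], 0], [[-0.02, 0, 0], 0], [[0, 0, 0], 0]], "jaw": 0.0}}

```text
t: 38.95
tool_pos: [0.5014, 0.0956, 0.0824]
tool_rot: [3.142, 0.002, -0.005]
contact_force: [-0.6, 0.5, 0.3]
opening: 0.0854
grip_force: 0.0
```

>>> {"name": "drive_tool", "arguments": {"rows": [[[0, 0, -0.012], 0], [[0, 0, 0], 0], [[0, 0, 0], 0], [[0, 0, 0], 0]], "jaw": 0.6}}

```text
t: 39.35
tool_pos: [0.5052, 0.0955, 0.096]
tool_rot: [-3.142, -0.001, -0.001]
contact_force: [-0.1, -0.1, -0.4]
opening: 0.0341
grip_force: 0.0
```

>>> {"name": "drive_tool", "arguments": {"rows": [[[0.015, 0, 0], 0], [[0.015, 0, 0], 0], [[0.015, 0, 0], 0], [[0.015, 0, 0], 0], [[0.015, 0, 0], 0], [[0.015, 0, 0], 0], [[0.01, 0, 0], 0], [[0, 0, 0], 0], [[0, 0, 0], 0]]}}

```text
t: 40.25
tool_pos: [0.6046, 0.0956, 0.0952]
tool_rot: [3.142, 0.001, 0.0]
contact_force: [-0.6, 0.3, -0.8]
opening: 0.0344
grip_force: 0.0
```

>>> {"name": "drive_tool", "arguments": {"rows": [[[-0.02, 0, 0], 0], [[-0.03, 0, -0.014], 0], [[0, 0, 0], 0], [[0, 0, 0], 0], [[0, 0, 0], 0]], "jaw": 1.0}}

```text
t: 40.75
tool_pos: [0.5553, 0.0955, 0.11]
tool_rot: [-3.142, -0.001, -0.002]
contact_force: [0.6, 0.4, 1.1]
opening: 0.0001
grip_force: 0.0
```

>>> {"name": "drive_tool", "arguments": {"rows": [[[0.015, 0, 0], 0], [[0.015, 0, 0], 0], [[0.015, 0, 0], 0], [[0.012, 0, 0], 0], [[0, 0, 0], 0], [[0, 0, 0], 0]]}}

```text
t: 41.35
tool_pos: [0.6087, 0.0959, 0.1064]
tool_rot: [3.142, 0.003, -0.017]
contact_force: [-7.7, 0.7, -1.6]
opening: 0.0002
grip_force: 0.0
```

>>> {"name": "drive_tool", "arguments": {"rows": [[[0.002, 0, 0], 0], [[0.002, 0, 0], 0], [[0, 0, 0], 0], [[0, 0, 0], 0]]}}

```text
t: 41.75
tool_pos: [0.6092, 0.0959, 0.1063]
tool_rot: [3.141, 0.005, -0.033]
contact_force: [-25.7, -1.3, 10.7]
opening: 0.0002
grip_force: 0.0
```

The finger roots stop at the board regardless of height. Better idea: hold spare lid L2 by its knob and use its 58 mm disc as a pusher, since it reaches about 10 mm under the board. Fetching it.

>>> {"name": "drive_tool", "arguments": {"rows": [[[-0.03, 0, 0], 0], [[-0.04, 0, -0.02], 0], [[-0.036, 0.0065, -0.04], 0], [[-0.03, 0.03, -0.026], 0], [[-0.02, 0.04, 0], 0], [[-0.02, 0.04, 0], 0], [[-0.02, 0.04, 0], 0], [[-0.02, 0.04, 0], 0], [[0, 0.05, 0], 0], [[0, 0.05, 0], 0]], "jaw": 0.6}}

```text
t: 42.75
tool_pos: [0.4023, -0.2027, 0.1931]
tool_rot: [3.14, 0.001, 0.003]
contact_force: [0.9, 0.4, -0.1]
opening: 0.0342
grip_force: 0.0
```

>>> {"name": "drive_tool", "arguments": {"rows": [[[0, 0, 0], 0], [[0, 0, 0], 0], [[0, 0, 0], 0]]}}

```text
t: 43.05
tool_pos: [0.4027, -0.2001, 0.1923]
tool_rot: [-3.141, -0.002, 0.001]
contact_force: [-0.0, -0.0, -0.8]
opening: 0.0344
grip_force: 0.0
```

Run:
```python
from h import *
import pickle
d=get('top'); pickle.dump(d,open('top3.pkl','wb')); o=ctrl.get_obs(); print(o['t'],o['tool_pos'])
w=get('wrist'); w['o']=o; pickle.dump(w,open('w12.pkl','wb'))
for im,D,z in((w['image'],w,.014),):
    m=cv2.inRange(im,(110,170,190),(200,255,255));n,l,s,c=cv2.connectedComponentsWithStats(m)
    for i in range(1,n):
        if s[i,4]>1500: print(s[i], px2w(D,s[i,0]+s[i,2]/2,s[i,1]+s[i,3]/2,z).round(4))
for u in (366,278,282): print(u,[int(x) for x in d['image'][174:200,u,1]])
for c in ((.655,-.092),(.650,-.092),(.65,.095),(.645,.095)): print(c,ring(d,c,.03,0)[1],w2px(d,[c[0]-.03,c[1],0]).round(1))
```

```text
43.1 [ 0.40273821 -0.19962367  0.19222608]
[ 275  200   88   87 5353] [ 0.3973 -0.1993  0.014 ]
366 [156, 157, 140, 127, 147, 163, 169, 164, 153, 140, 133, 132, 130, 131, 125, 107, 83, 63, 58, 62, 62, 63, 58, 59, 62, 68]
278 [161, 168, 172, 165, 140, 128, 147, 160, 155, 139, 133, 131, 128, 124, 112, 88, 68, 59, 58, 59, 72, 85, 94, 95, 92, 91]
282 [161, 166, 172, 163, 136, 125, 151, 164, 165, 153, 141, 134, 131, 130, 129, 120, 99, 74, 60, 59, 63, 71, 81, 87, 91, 93]
(0.655, -0.092) [376.8 188.8] [364.4 188.8]
(0.65, -0.092) [376.8 190.9] [364.4 190.9]
(0.65, 0.095) [297.2 190.9] [284.3 190.9]
(0.645, 0.095) [297.2 193. ] [284.2 193. ]
```

>>> {"name": "drive_tool", "arguments": {"rows": [[[-0.0045, 0.001, 0.02], 0], [[0, 0, 0.03], 0], [[0, 0, 0.03], 0], [[0, 0, 0.0185], 0], [[0, 0, 0], 0], [[0, 0, 0], 0]]}}

```text
t: 43.75
tool_pos: [0.3983, -0.2008, 0.0943]
tool_rot: [-3.141, -0.004, 0.0]
contact_force: [0.1, -0.0, 0.7]
opening: 0.0341
grip_force: 0.0
```

>>> {"name": "drive_tool", "arguments": {"rows": [[[0, 0, 0], 0], [[0, 0, 0], 0], [[0, 0, 0], 0], [[0, 0, 0], 0], [[0, 0, 0], 0], [[0, 0, -0.002], 0]], "jaw": 1.0, "grip_force": 60}}

```text
t: 44.35
tool_pos: [0.3985, -0.2019, 0.0968]
tool_rot: [3.141, 0.001, 0.002]
contact_force: [0.4, -0.2, -1.2]
opening: 0.0138
grip_force: 58.6
```

>>> {"name": "drive_tool", "arguments": {"rows": [[[0, 0, -0.0213], 0], [[0.022, -0.0136, 0], 0], [[0.022, -0.0136, 0], 0], [[0.022, -0.0136, 0], 0], [[0.022, -0.0136, 0], 0], [[0.022, -0.0136, 0], 0], [[0.022, -0.0136, 0], 0], [[0.022, -0.0136, 0], 0], [[0.022, -0.0136, 0], 0], [[0, 0, 0], 0]]}}

```text
t: 45.35
tool_pos: [0.5759, -0.0915, 0.1178]
tool_rot: [3.141, 0.005, 0.003]
contact_force: [0.1, 0.5, -0.8]
opening: 0.0145
grip_force: 58.7
```

>>> {"name": "drive_tool", "arguments": {"rows": [[[0.008, 0, 0], 0], [[0.008, 0, 0], 0], [[0.006, 0, 0], 0], [[0.005, 0, 0], 0], [[0.004, 0, 0], 0], [[0, 0, 0], 0], [[0, 0, 0], 0]]}}

```text
t: 46.05
tool_pos: [0.6051, -0.0927, 0.1173]
tool_rot: [-3.142, -0.001, -0.001]
contact_force: [-0.2, -0.2, -0.7]
opening: 0.0143
grip_force: 58.7
```

>>> {"name": "drive_tool", "arguments": {"rows": [[[0.002, 0, 0], 0], [[0, 0, 0], 0], [[-0.015, 0, 0], 0], [[-0.02, 0, 0], 0], [[0, -0.038, 0], 0], [[0, -0.038, 0], 0], [[0, -0.038, 0], 0], [[0, -0.038, 0], 0], [[0, -0.036, 0], 0], [[0, 0, 0], 0]]}}

```text
t: 47.05
tool_pos: [0.5718, 0.099, 0.1176]
tool_rot: [-3.14, -0.008, -0.002]
contact_force: [0.9, -0.9, -0.4]
opening: 0.014
grip_force: 58.7
```

>>> {"name": "drive_tool", "arguments": {"rows": [[[0, 0, 0], 0], [[0.008, 0, 0], 0], [[0.008, 0, 0], 0], [[0.006, 0, 0], 0], [[0.005, 0, 0], 0], [[0.004, 0, 0], 0], [[0.001, 0, 0], 0], [[0, 0, 0], 0], [[0, 0, 0], 0]]}}

```text
t: 47.95
tool_pos: [0.6039, 0.0954, 0.1173]
tool_rot: [-3.142, -0.001, -0.001]
contact_force: [-0.2, -0.4, -0.9]
opening: 0.014
grip_force: 58.7
```

Now back off and put L2 down near (0.42, 0), then check.

>>> {"name": "drive_tool", "arguments": {"rows": [[[-0.02, 0, 0], 0], [[-0.03, 0.01, 0], 0], [[-0.03, 0.02, 0], 0], [[-0.03, 0.02, 0], 0], [[-0.03, 0.02, 0], 0], [[-0.02, 0.015, 0], 0], [[-0.02, 0.01, 0.01], 0], [[0, 0, 0.006], 0], [[0, 0, 0.003], 0], [[0, 0, 0], 0]]}}

```text
t: 48.95
tool_pos: [0.4245, 0.0005, 0.0983]
tool_rot: [-3.141, -0.002, -0.001]
contact_force: [0.2, 0.3, -0.7]
opening: 0.0141
grip_force: 58.8
```

>>> {"name": "drive_tool", "arguments": {"rows": [[[0, 0, 0.002], 0], [[0, 0, 0.002], 0], [[0, 0, 0.001], 0], [[0, 0, 0], 0], [[0, 0, 0], 0]]}}

```text
t: 49.45
tool_pos: [0.4252, 0.0005, 0.0958]
tool_rot: [-3.141, -0.003, 0.001]
contact_force: [-7.1, 3.0, 16.1]
opening: 0.0145
grip_force: 60.5
```

>>> {"name": "drive_tool", "arguments": {"rows": [[[0, 0, -0.003], 0], [[0, 0, 0], 0], [[0, 0, 0], 0]]}}

```text
t: 49.75
tool_pos: [0.424, 0.0004, 0.0962]
tool_rot: [-3.142, -0.002, -0.0]
contact_force: [-0.8, 0.8, -0.4]
opening: 0.0145
grip_force: 58.7
```

>>> {"name": "drive_tool", "arguments": {"rows": [[[0, 0, 0], 0], [[0, 0, 0], 0], [[0, 0, 0], 0], [[0, 0, -0.03], 0], [[0, 0, -0.04], 0], [[0, 0.04, -0.04], 0], [[0, 0.05, 0], 0], [[0, 0.05, 0], 0], [[0, 0.05, 0], 0], [[0, 0.05, 0], 0]], "jaw": 0.6}}

```text
t: 50.75
tool_pos: [0.4237, -0.2372, 0.202]
tool_rot: [3.141, 0.001, 0.002]
contact_force: [0.7, -0.2, 1.1]
opening: 0.0343
grip_force: 0.0
```

>>> {"name": "drive_tool", "arguments": {"rows": [[[0, 0.05, 0], 0], [[0, 0.05, 0], 0], [[0, 0.05, 0], 0], [[0, 0, 0], 0], [[0, 0, 0], 0]]}}

```text
t: 51.25
tool_pos: [0.4238, -0.386, 0.2011]
tool_rot: [-3.14, 0.002, 0.001]
contact_force: [-1.1, 0.7, -0.2]
opening: 0.034
grip_force: 0.0
```

Run:
```python
from h import *
import pickle
d=get('top'); pickle.dump(d,open('top4.pkl','wb')); o=ctrl.get_obs(); print(o['t'],o['tool_pos'])
for u in (362,366,370,278,284,290): print(u,[int(x) for x in d['image'][174:200,u,1]])
for c in ((.67,-.092),(.660,-.092),(.67,.095),(.66,.095)): print(c,w2px(d,[c[0]-.03,c[1],0]).round(1))
s=get('scene')
a=cv2.resize(d['image'][150:210,230:410],(800,267),interpolation=cv2.INTER_CUBIC)
b=cv2.resize(d['image'],(400,300)); c=cv2.resize(s['image'],(400,300))
cv2.imwrite('pics/m3.png',np.vstack([a,np.hstack([b,c])]))
```

```text
51.3 [ 0.42395115 -0.38484122  0.20113814]
362 [157, 158, 143, 123, 120, 131, 135, 130, 129, 128, 124, 109, 84, 65, 56, 59, 61, 60, 62, 59, 63, 61, 57, 61, 60, 64]
366 [158, 157, 142, 126, 134, 137, 133, 133, 131, 129, 130, 118, 93, 65, 59, 59, 61, 59, 57, 63, 64, 62, 59, 61, 61, 61]
370 [160, 159, 141, 125, 131, 138, 133, 132, 127, 129, 114, 88, 67, 60, 55, 57, 58, 61, 59, 64, 64, 62, 59, 59, 62, 62]
278 [161, 167, 171, 168, 140, 116, 123, 133, 130, 129, 122, 103, 81, 66, 61, 57, 58, 61, 57, 61, 75, 87, 92, 93, 92, 92]
284 [160, 168, 170, 165, 135, 114, 124, 134, 137, 130, 130, 127, 123, 94, 67, 58, 59, 61, 60, 61, 60, 66, 70, 81, 89, 91]
290 [162, 165, 170, 160, 135, 115, 123, 129, 131, 127, 122, 111, 89, 66, 58, 56, 60, 63, 61, 62, 65, 64, 64, 61, 61, 77]
(0.67, -0.092) [364.2 182.6]
(0.66, -0.092) [364.3 186.8]
(0.67, 0.095) [284.3 182.6]
(0.66, 0.095) [284.3 186.7]
```

View pics/m3.png

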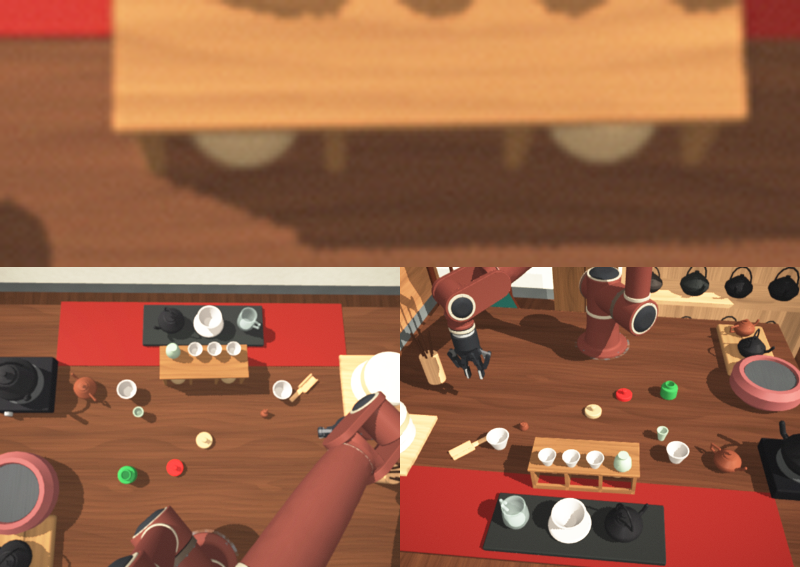

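The last view shows both caddies under the board: near foot edges at top rows ~186–187, which puts each centre about 7 mm inside the limit. The spare lid is upright at (204,440) in the composite, and the other teaware hasn't moved. Handing in.

```bash
python3 -c "
from station import ctrl
print(ctrl.finish_job())"
```

```text
the job is handed in; nothing more can be done
None
```

I handed the job in with both caddies (only two were present) closed with their own lids and pushed upright under the board in the two outer bays, the spare lid upright on the table and the other teaware untouched. No verdict came back, and the lids could no longer be seen once under the board.

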